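# Move varnished hatchlings from the curing case to the tray with tongs

## Task

The dragon hatchlings in the closed curing case are freshly varnished and must not be touched by the gripper itself. Pinch the two spring buttons of the case's lid together to free its catches and lay the lid on the dark mat; then take the sprung tongs from the pink pencil holder, use them to move every hatchling from the case to the aluminium tray so that each stands upright flat on the tray floor, lengthwise along the tray's longer side; finally stand the tongs back in the pink holder and fit the lid on the case again so that both catches spring home. Do not disturb the other things on the desk.

Things in the scene. Friction and masses are not known exactly. Their poses are not given: they have to be found in the camera images.
- case: White plastic open-topped curing case, fixed, 164 (x) x 150 (y) x 75 mm high, walls and floor 5 mm; origin at the centre of its underside, z up. The lid closes it at the start. A lip 6 mm deep and 6 mm high, 30 mm long, runs inside the rim in the middle of each y wall; the lid's catches hook beneath these lips.
- lid: Grey lift-off lid, plate 164 (x) x 150 (y) x 6 mm, 0.2 to 0.4 kg; origin at the centre of the plate's underside. Fitted, it is 75 mm above the case's origin, axes alike (or half a turn about z). Two 14 mm deep ribs under the plate enter the case mouth with 3 mm play; laid down, the lid stands on them. Two steel spring buttons on top; unless both are pinched the catches hold it.
- lid_grip (a point): Point midway between the lid's buttons, 30 mm above the lid's origin: pinch here, closing along the lid's y. Each button is a tab 26 mm wide (x), 7 thick, 9 to 49 mm above the lid's origin; outer faces 56 mm apart when free, 36 fully pressed. Keep each pressed 6 mm or more (faces 44 mm or less) while the lid is lifted or lowered past the lips (14 mm).
- latch_left (a joint): Travel of the button on the lid's +y side, m: 0 = out (catch hooked out), grows as it is pressed inwards to 0.010. Spring force 4 N at 0 to 9 N at 0.010.
- latch_right (a joint): The same for the button on the lid's -y side.
- tongs: Steel parallel-action sprung tongs with black handles, upright in the pink holder, 140 mm high, 0.2 kg. Origin midway between the jaw tips; z up, jaws close along y, both alike. Jaws: blades 24 mm wide (x), 5 thick, 0 to 78 mm high, free 34 mm apart inside, 44 outside. Handles: 75 to 125 mm high, 24 wide (x), outer faces 54 mm apart free (36 = jaws 16 apart). A bow 30 mm wide (y) tops them.
- tongs_grip (a point): Point midway between the handles, 100 mm above the tongs' origin: grip here, closing along the tongs' y. With the handles at about 48 mm the tongs are held firmly, jaws 28 mm apart; squeezed with 20 to 30 N they grip a hatchling's body; opened beyond 54 mm they drop.
- jaw_left (a joint): Inward travel of the tongs' +y jaw and handle, m: 0 = free (open) to 0.0155; the other side is alike. Spring force on each handle 6.6 N at 0, rising 0.3 N per mm.
- holder: Pink ceramic pencil holder, fixed, a rectangular pot 48 (x) x 78 (y) x 66 mm high with walls and floor 7 mm (pocket 34 x 64 mm); origin at the centre of its underside. The tongs stand in the pocket, their y along the holder's y.
- tray: Aluminium display tray, fixed, 190 (x) x 150 (y) mm with a rim 14 mm high, walls and floor 5 mm (floor 180 x 140 mm inside); origin at the centre of its underside, its longer side along x. All hatchlings fit on it in two rows of two.
- mat: Dark flat rubber mat on the desk, fixed, 190 (x) x 170 (y) x 3 mm; origin at the centre of its underside. Free at the start; the lid goes here.
- hatchling0: Freshly varnished hard plastic dragon hatchling: black plinth 60 (x) x 50 (y) x 8 mm, on it a green body with flat sides, 16 mm thick (y), 44 mm long (x), from 8 to 38 mm above the plinth's underside; head to +x, 54 mm high. Origin: centre of the plinth's underside; z up. 50 to 100 g. May be absent (None).
- hatchling1: Another hatchling, same as hatchling0; may be absent (None).
- hatchling2: Another hatchling, same as hatchling0; may be absent (None).
- hatchling3: Another hatchling, same as hatchling0; may be absent (None).
- tape: Bystander: roll of tape 64 mm across, 24 mm high, loose. Origin under its centre.
- varnish: Bystander: small jar 42 mm across, 75 mm high, loose. Origin under its centre.
- sander: Bystander: cork sanding block 90 x 45 x 28 mm, loose. Origin under its centre.
- cable_box: Bystander: black box 70 x 70 x 40 mm, loose. Origin under its centre.
Things that resemble listed ones, but are neither listed nor needed, are in the scene too. Of the things like the tray, leave any that is red; of the rest the larger one is meant.

How it is judged:
By the outcome, as a careful person would: the job done as asked, in the order asked, and still so for the second after the job is handed in, with the robot touching nothing.
Of hatchling0, hatchling1, hatchling2, hatchling3 only 2 to 4 are there at a start; the rules pass over those that are not, and their reading is None.
At some moment in a run one of hatchling0, hatchling1, hatchling2, hatchling3 may be knocked a few centimetres aside while the robot is not near it.
It also fails if it takes over 210 s, if anything falls off the work surface, if the arm or the gripper's body presses on something with over 40 N, if the wrist force passes 120 N, or if a joint passes its speed limit or range.

## Robot

A 6-joint arm with a two-finger parallel gripper is mounted at the origin on the work surface. World frame = base frame: x ahead of the robot, y to its left, z up, the work surface at z = 0. Lengths are in m, angles in rad, forces in N, time in s.
With the tool pointing down it reaches from about 0.25 to 0.725 m from the base axis. Payload 4 kg.
Tool frame: the origin (TCP) lies midway between the tips of the shut fingers; the grasp point (between the pads) lies 19 mm behind it (env.tcp_to_grasp is the z of the grasp point in the tool frame, in m); z points along the fingers, y is the line along which they close (so a half turn about z gives the same grasp; the last joint's range is limited). The gripper opens to 85 mm and grips with 20 to 120 N. Pads are 22 mm wide; open, the fingers measure 114 mm over their backs; the gripper's body (76 mm by 85 mm) begins 54 mm behind the grasp point. The pads swing forward as they close: fully open they stand 13 mm farther back than shut.
Start: joints at [1.102, 0.241, 0.005, 1.335, 0, 1.571], TCP at [0.226, 0.446, 0.231] pointing down, gripper open.
Joint ranges: [-2.72, 2.72], [-1.05, 1.87], [-1.09, 1.28], [-1.99, 2.15], [-1.42, 1.44], [-3.14, 3.14]. Speed limits (rad/s): [2.79, 2.79, 3.14, 3.14, 3.14, 3.14].

## Interface

Orientations are given as a unit quaternion [w, x, y, z].
In Python, from rig import env gives the robot as it stands. The module is installed in compiled form; this text tells all that it offers.
- The arm moves only by the tool send_rows, never from a script. Its argument "rows" is a list of rows, each an object with "dp": the shift along the tool's x, y, z normalised to -1 to 1, where 1 is 0.25 m, a list of three; "angular": the turn, a rotation vector about the tool's x, y, z normalised to -1 to 1, where 1 is 360 degrees, a list of three. In form: [{"dp": [tx, ty, tz], "angular": [wx, wy, wz]}, ...]. A call has exactly 8 rows; each row shifts and turns the commanded pose from where the row before left it, along the tool's axes as they then stand; what a row does not reach is not made up. A row lasts 1/12 s, in which the tool goes at most 41.7 mm and 7.16 degrees, less where a joint would pass 70% of its speed; a pose out of reach is approached as far as the arm can. A call with a number of a shift or a turn outside -1 to 1 is refused whole. A call with a gripper value outside its range is refused whole. "jaw" is the closure, from 0 (fully open) to 1 (shut), set as the call begins (left out, the last holds). The fingers move at their own pace and stop on an object; "force" is the grip in N (left out, the last holds). Time passes only in rows, so rows that do not move let the fingers close, or fill a call up. It gives the time, the measured TCP pose, the force, the opening and the grip force at its end, in the units of the state.
- env.get_obs(): the state, without advancing time (a new reading comes with each control period).
- env.camera(name): name is "side" or "top" or "wrist"; returns a dict with "pixels" (480x640x3 uint8, blue, green, red), "intrinsics" (3x3 intrinsics, pixels), "dist" ([k1, k2, p1, p2, k3] as OpenCV has them; the pictures are not rectified), "pose" (4x4, takes a point from camera to world coordinates). Camera axes: x right, y down, z forward; pixel columns grow to the right and rows downward; lengths in m; the calibration is good to about 2 mm. A picture is of the moment at which its call begins. There is no depth.
- env.hand_in(): hands the job in; it is judged then, once.
The state is a dict: "t": time; "joint_pos": joint angles; "qd": joint speeds; "tau": joint torques, N m; "position": TCP position; "tool_rot": TCP orientation; "contact_force": force on the tool from outside, world axes, zero at the start; "torque": the same for the moment, N m; "grip_width": finger opening in m; "grasp_force": force on a finger pad.
Only numpy, scipy, OpenCV 4.12 (cv2) and the standard library are available. Lean on these libraries where they do the work, as an engineer would, in place of code of your own. Each camera call takes 0.05 s, during which the arm holds its last target. There are 200 camera calls.

## Working session

There is one attempt and no reset: what is moved stays moved. The work goes in short steps, Python scripts to look and compute and a tool call to move; the robot and the scene stay as the last step left them, time stands still between calls to the robot, and variables do not carry over. Pictures are saved under pics/ and viewed, at most 14 in all, crops included, and the job is handed in when it is done.

Besides the shell and the picture viewer there is one more tool, called by a JSON object that holds its "op" and its "data". send_rows: Moves the arm, as the interface text tells. Its arguments: {"type":"object","properties":{"rows":{"type":"array","items":{"type":"object","properties":{"dp":{"type":"array","items":{"type":"number"}},"angular":{"type":"array","items":{"type":"number"}}}}},"jaw":{"type":"number"},"force":{"type":"number"}},"required":["rows"]}

```bash
mkdir -p pics; python3 - <<'E'
from rig import env
import cv2,numpy as np
o=env.get_obs()
for k in o: print(k,np.round(o[k],4))
print(env.tcp_to_grasp)
for n in ("top","side"):
    c=env.camera(n); cv2.imwrite(f"pics/{n}0.png",c["pixels"]); print(n,np.round(c["intrinsics"],2).tolist(),c["dist"],np.round(c["pose"],4).tolist())
    np.savez(f"{n}0.npz",**c)
E
```

```text
t 0.0
joint_pos [ 1.102   0.2414  0.0037  1.3352 -0.      1.5708]
qd [ 0.0022  0.0006  0.0009 -0.0015  0.0009 -0.0006]
tau [ 8.00000e-04 -3.72317e+01  2.52409e+01  1.70000e-02  2.00000e-04
 -0.00000e+00]
position [0.2256 0.4455 0.2304]
tool_rot [-2.000e-04  2.322e-01  9.727e-01 -1.000e-03]
contact_force [-0.1237 -0.1874  0.7842]
torque [ 0.0075  0.0094 -0.0285]
grasp_force 0.0
grip_width 0.0853
-0.0187
top [[465.73, 0.0, 317.87], [0.0, 465.73, 235.7], [0.0, 0.0, 1.0]] [-0.04995127  0.          0.          0.          0.        ] [[-0.0148, -0.9943, 0.1056, 0.3385], [-0.9997, 0.0168, 0.018, -0.0068], [-0.0196, -0.1053, -0.9942, 1.15], [0.0, 0.0, 0.0, 1.0]]
side [[510.71, 0.0, 311.85], [0.0, 510.71, 238.99], [0.0, 0.0, 1.0]] [0.03547818 0.         0.         0.         0.        ] [[0.9505, -0.1744, 0.2573, 0.0938], [-0.3107, -0.5602, 0.7679, -1.0187], [0.0102, -0.8098, -0.5866, 0.8616], [0.0, 0.0, 0.0, 1.0]]
```

View pics/top0.png

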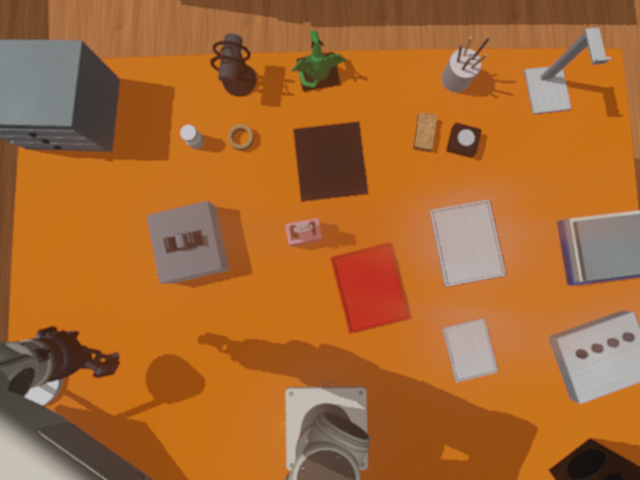

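View pics/side0.png

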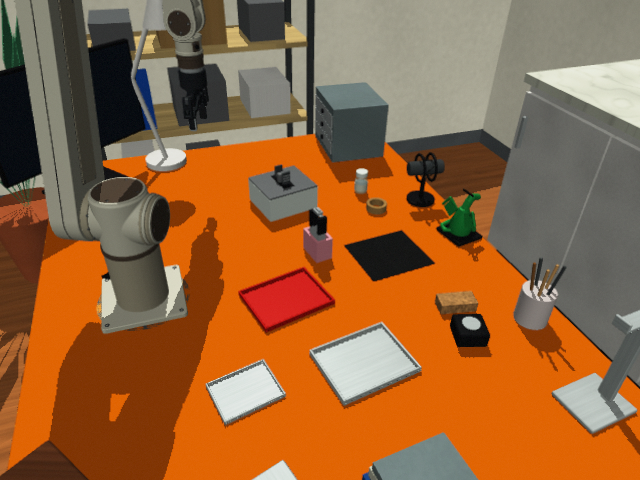

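The top view shows the case and lid at about (187,242), the pink holder with the tongs at (303,231), and the mat at (330,160). There are three tray-like things: red at (370,287), large aluminium at (467,242) and small aluminium at (470,350). The large one at (467,242) fits, since red is excluded and it is the larger of the other two. I'll confirm that in an enlarged crop and measure.

```bash
cat > h.py <<'E'
import numpy as np,cv2
from scipy.spatial.transform import Rotation as R
def cast(c,px,z):
    """pixels (N,2) -> world points on plane z"""
    u=cv2.undistortPoints(np.float64(px).reshape(-1,1,2),c["intrinsics"],c["dist"])[:,0]
    P=c["pose"];d=np.c_[u,np.ones(len(u))]@P[:3,:3].T
    return P[:3,3]+d*((z-P[2,3])/d[:,2])[:,None]
def proj(c,pts):
    P=np.linalg.inv(c["pose"]);r,_=cv2.Rodrigues(P[:3,:3])
    return cv2.projectPoints(np.float64(pts).reshape(-1,1,3),r,P[:3,3],c["intrinsics"],c["dist"])[0][:,0]
def rect(c,mask,z):
    """min-area rectangle of biggest blob cast on z: centre, (long,short), yaw deg of long side in (-90,90]"""
    cs,_=cv2.findContours(mask.astype(np.uint8),cv2.RETR_EXTERNAL,cv2.CHAIN_APPROX_NONE)
    k=max(cs,key=cv2.contourArea)
    p=cast(c,k[:,0],z)[:,:2]
    (cx,cy),(w,h),a=cv2.minAreaRect((p*1000).astype(np.float32))
    if w<h: w,h,a=h,w,a+90
    return np.round([cx,cy,w,h,(a+90)%180-90],1), k
def load(n): return dict(np.load(n))
E
python3 - <<'E'
from h import *
c=load("top0.npz");im=c["pixels"];hsv=cv2.cvtColor(im,cv2.COLOR_BGR2HSV)
def roi(m,x0,y0,x1,y1):
    o=np.zeros(m.shape,np.uint8);o[y0:y1,x0:x1]=m[y0:y1,x0:x1];return o
low=(hsv[...,1]<90)
for n,b in dict(tray=(415,185,520,300),small=(430,305,510,395)).items(): print(n,rect(c,roi(low,*b),.014)[0])
print("mat",rect(c,roi(hsv[...,2]<70,285,115,375,207),.003)[0])
print("lidblob",rect(c,roi(low,140,195,240,290),.081)[0])
pink=((hsv[...,0]>150)|(hsv[...,0]<5))&(hsv[...,1]<200)
print("pink",rect(c,roi(pink,275,210,335,255),.066)[0])
for p in [(187,242),(200,210),(220,250),(303,231),(303,242)]: print(p,hsv[p[1],p[0]])
a=cv2.resize(im[190:300,135:245],(400,400),interpolation=cv2.INTER_CUBIC)
b=cv2.resize(im[190:290,415:515],(400,400),interpolation=cv2.INTER_CUBIC)
cv2.imwrite("pics/crop1.png",np.hstack([a,b]))
E
```

```text
tray [ 436.8 -351.1  191.4  153.3    9.3]
small [ 178.9 -346.2  131.7  105.3   11.8]Traceback (most recent call last):
  File "<stdin>", line 7, in <module>
  File "h.py", line 14, in rect
    k=max(cs,key=cv2.contourArea)
ValueError: max() iterable argument is empty
```

```bash
python3 - <<'E'
from h import *
c=load("top0.npz");im=c["pixels"];hsv=cv2.cvtColor(im,cv2.COLOR_BGR2HSV)
def roi(m,x0,y0,x1,y1):
    o=np.zeros(m.shape,np.uint8);o[y0:y1,x0:x1]=m[y0:y1,x0:x1];return o
for p in [(330,160),(275,80),(187,230),(200,210),(222,250),(303,231),(303,242),(292,238)]: print(p,hsv[p[1],p[0]],im[p[1],p[0]])
print("mat",rect(c,roi(hsv[...,2]<110,285,115,375,207),.003)[0])
print("lidblob",rect(c,roi(hsv[...,1]<90,140,195,240,290),.081)[0])
pink=((hsv[...,0]>150)|(hsv[...,0]<5))&(hsv[...,1]<200)
try: print("pink",rect(c,roi(pink,275,210,335,255),.066)[0])
except Exception as e: print(e)
a=cv2.resize(im[190:300,135:245],(400,400),interpolation=cv2.INTER_CUBIC)
b=cv2.resize(im[205:255,278:328],(400,400),interpolation=cv2.INTER_CUBIC)
cv2.imwrite("pics/crop1.png",np.hstack([a,b]))
E
```

```text
(330, 160) [  8 143  73] [32 43 73]
(275, 80) [ 13 215 148] [ 23  77 148]
(187, 230) [  7  35 133] [115 119 133]
(200, 210) [  6  39 136] [115 119 136]
(222, 250) [  7  76 117] [ 82  90 117]
(303, 231) [  6  74 168] [119 129 168]
(303, 242) [  5 118 158] [ 85  98 158]
(292, 238) [  5 124 158] [ 81  95 158]
mat [650.1 -19.9 185.  165.3   5.5]
lidblob [442.6 318.  168.2 161.9  12.3]
pink [464.8  46.9  75.5  48.7 -79.6]
```

View pics/crop1.png

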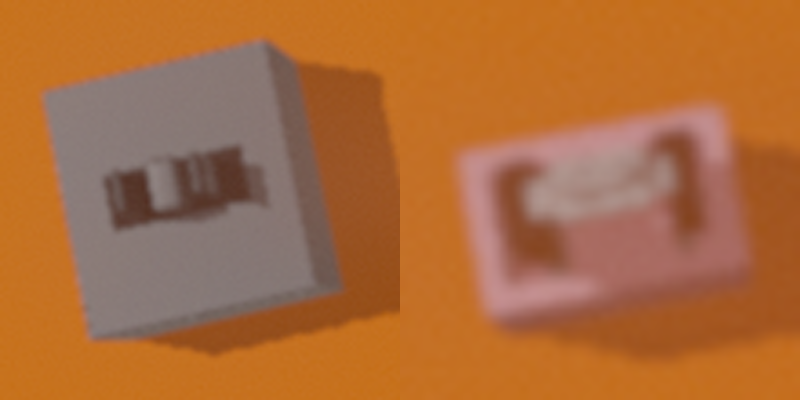

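The crop shows lid corners at about (147,216), (208,202), (222,270) and (160,283), with the buttons along the lid's near-horizontal y. The holder and tongs are at (303,231). The tray measures 191 x 153 mm against 132 x 105 mm for the small one, so the tray is confirmed.

```bash
cat >> h.py <<'E'
def go(env,x,y,z,yd):
    """print tool-frame moves (dp, angular units) to TCP (x,y,z), tool y at yd degrees (mod 180), tool straight down"""
    o=env.get_obs();q=o["tool_rot"];M=R.from_quat([q[1],q[2],q[3],q[0]]).as_matrix()
    a=np.arctan2(M[1,1],M[0,1]);d=(np.radians(yd)-a+np.pi/2)%np.pi-np.pi/2;a+=d
    T=np.c_[[np.sin(a),-np.cos(a),0],[np.cos(a),np.sin(a),0],[0,0,-1]]
    w=R.from_matrix(M.T@T).as_rotvec()
    print("t",round(float(o["t"]),2),"pos",np.round(o["position"],4),"ydeg",round(np.degrees(a-d),1),"ang",np.round(w/2/np.pi,4),"dp",np.round(T.T@(np.array([x,y,z])-o["position"])/.25,3))
E
python3 - <<'E'
from h import *
from rig import env
c=load("top0.npz")
p=cast(c,[(147.4,215.6),(207.9,201.6),(221.6,269.8),(160.3,283.5)],.081)[:,:2]
print(p.round(3),p.mean(0).round(4),[np.linalg.norm(p[i]-p[i-1]).round(3) for i in range(4)])
e=[p[1]-p[2],p[0]-p[3],]; print([np.degrees(np.arctan2(v[1],v[0])) for v in e]); e=[p[0]-p[1],p[3]-p[2]]; print([np.degrees(np.arctan2(v[1],v[0]))-90 for v in e])
m=p.mean(0); go(env,m[0],m[1],.25,101)
w=env.camera("wrist"); o=env.get_obs();q=o["tool_rot"];M=R.from_quat([q[1],q[2],q[3],q[0]]).as_matrix()
print((M.T@(w["pose"][:3,3]-o["position"])).round(4),(M.T@w["pose"][:3,:3]).round(3),w["intrinsics"][0,0])
E
```

```text
[[0.506 0.413]
 [0.537 0.269]
 [0.377 0.236]
 [0.347 0.379]] [0.4418 0.3241] [np.float64(0.163), np.float64(0.147), np.float64(0.164), np.float64(0.146)]
[np.float64(11.836597357971776), np.float64(12.095246041030558)]
[np.float64(11.962811663246725), np.float64(11.740739855461996)]Traceback (most recent call last):
  File "<stdin>", line 7, in <module>
  File "h.py", line 25, in go
    w=R.from_matrix(M.T@T).as_rotvec()
      ~~~~~~~~~~~~~^^^^^^^
  File "scipy/spatial/transform/_rotation.pyx", line 1143, in scipy.spatial.transform._rotation.Rotation.from_matrix
ValueError: Non-positive determinant (left-handed or null coordinate frame) in rotation matrix 0: [[-7.89531209e-01  6.13710411e-01 -2.81456586e-05]
 [ 6.13709288e-01  7.89529851e-01  1.87728299e-03]
 [-1.17432995e-03 -1.46490025e-03  9.99998238e-01]].
```

```bash
sed -i 's/T=np.c_\[\[np.sin(a),-np.cos(a),0\]/T=np.c_[[-np.sin(a),np.cos(a),0]/' h.py
python3 - <<'E'
from h import *
from rig import env
go(env,.4418,.3241,.25,101.9)
w=env.camera("wrist"); o=env.get_obs();q=o["tool_rot"];M=R.from_quat([q[1],q[2],q[3],q[0]]).as_matrix()
print((M.T@(w["pose"][:3,3]-o["position"])).round(4),(M.T@w["pose"][:3,:3]).round(3),w["intrinsics"][0,0])
E
```

```text
t 0.1 pos [0.2256 0.4456 0.2305] ydeg 63.1 ang [-3.000e-04 -1.000e-04 -1.077e-01] dp [-0.746 -0.654 -0.078]
[ 0.0713  0.0006 -0.1423] [[-0.001 -0.96  -0.281]
 [ 1.    -0.    -0.001]
 [ 0.001 -0.281  0.96 ]] 419.94106687941763
```

{"op": "send_rows", "data": {"rows": [{"dp": [0, 0, 0], "angular": [0, 0, -0.018]}, {"dp": [0, 0, 0], "angular": [0, 0, -0.018]}, {"dp": [0, 0, 0], "angular": [0, 0, -0.018]}, {"dp": [0, 0, 0], "angular": [0, 0, -0.018]}, {"dp": [0, 0, 0], "angular": [0, 0, -0.018]}, {"dp": [0, 0, 0], "angular": [0, 0, -0.018]}, {"dp": [0, 0, -0.04], "angular": [0, 0, 0]}, {"dp": [0, 0, -0.04], "angular": [0, 0, 0]}], "jaw": 0, "force": 40}}

```text
t: 0.82
position: [0.2256, 0.4455, 0.2513]
tool_rot: [-0.001, -0.103, 0.995, -0.001]
contact_force: [-0.4, 0.1, 0.9]
grip_width: 0.0852
grasp_force: 0.0
```

{"op": "send_rows", "data": {"rows": [{"dp": [-0.107, -0.093, 0], "angular": [0, 0, 0]}, {"dp": [-0.107, -0.093, 0], "angular": [0, 0, 0]}, {"dp": [-0.107, -0.093, 0], "angular": [0, 0, 0]}, {"dp": [-0.107, -0.093, 0], "angular": [0, 0, 0]}, {"dp": [-0.107, -0.093, 0], "angular": [0, 0, 0]}, {"dp": [-0.107, -0.093, 0], "angular": [0, 0, 0]}, {"dp": [-0.107, -0.093, 0], "angular": [0, 0, 0]}, {"dp": [0, 0, 0], "angular": [0, 0, 0]}]}}

```text
t: 1.48
position: [0.4482, 0.3229, 0.2521]
tool_rot: [0.002, -0.1, 0.995, -0.0]
contact_force: [-0.0, 0.9, -0.0]
grip_width: 0.0854
grasp_force: 0.0
```

```bash
python3 - <<'E'
from h import *
from rig import env
go(env,.4418,.3241,.16,101.9)
w=env.camera("wrist"); np.savez("w1.npz",**w);cv2.imwrite("pics/w1.png",w["pixels"])
p=proj(w,[[.4418,.3241,.105]]);print(p)
E
```

```text
t 1.48 pos [0.4482 0.3229 0.2521] ydeg 101.5 ang [-0.0002  0.0006 -0.0012] dp [0.024 0.01  0.368]
[[325.43308134 213.9008245 ]]
```

View pics/w1.png

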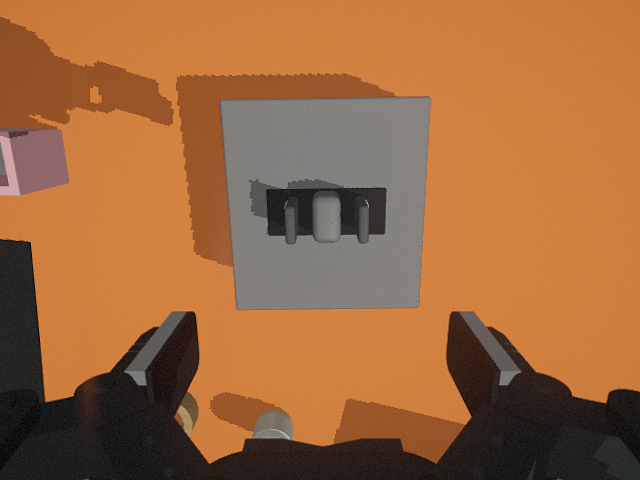

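The wrist view shows the lid's top corners at (221,101), (430,97), (419,307) and (237,310), with the tabs at about (291,218) and (363,218). The middle post at (327,215) is between the tabs.

```bash
python3 - <<'E'
from h import *
from rig import env
c=load("w1.npz")
p=cast(c,[(221,101),(430,97),(419,307),(237,310)],.081)[:,:2]
print(p.round(3),p.mean(0).round(4),[np.linalg.norm(p[i]-p[i-1]).round(3) for i in range(4)])
for v in (p[2]-p[1],p[3]-p[0]): print(np.degrees(np.arctan2(v[1],v[0])))
for v in (p[1]-p[0],p[2]-p[3]): print(np.degrees(np.arctan2(v[1],v[0]))-90)
b=cast(c,[(291,198),(363,198)],.124);print(b.round(4),b.mean(0))
go(env,.4418,.3241,.088,101.9)
E
```

```text
[[0.382 0.237]
 [0.35  0.381]
 [0.508 0.415]
 [0.54  0.271]] [0.4451 0.3259] [np.float64(0.162), np.float64(0.147), np.float64(0.162), np.float64(0.148)]
12.508129173287902
12.086010890171154
12.468657856028756
12.512815151874477
[[0.4317 0.299  0.124 ]
 [0.4224 0.345  0.124 ]] [0.42704489 0.3220004  0.124     ]
t 1.53 pos [0.4458 0.3242 0.252 ] ydeg 101.6 ang [ 0.      0.0002 -0.0009] dp [0.016 0.003 0.656]
```

{"op": "send_rows", "data": {"rows": [{"dp": [0.008, 0.005, 0], "angular": [0, 0, -0.0015]}, {"dp": [0, 0, 0.12], "angular": [0, 0, 0]}, {"dp": [0, 0, 0.12], "angular": [0, 0, 0]}, {"dp": [0, 0, 0.12], "angular": [0, 0, 0]}, {"dp": [0, 0, 0.12], "angular": [0, 0, 0]}, {"dp": [0, 0, 0.1], "angular": [0, 0, 0]}, {"dp": [0, 0, 0.07], "angular": [0, 0, 0]}, {"dp": [0, 0, 0], "angular": [0, 0, 0]}]}}

```text
t: 2.2
position: [0.4367, 0.326, 0.0853]
tool_rot: [-0.004, -0.11, 0.994, -0.002]
contact_force: [-0.6, 0.3, 0.5]
grip_width: 0.0852
grasp_force: 0.0
```

{"op": "send_rows", "data": {"rows": [{"dp": [0, 0, 0], "angular": [0, 0, 0]}, {"dp": [0, 0, 0], "angular": [0, 0, 0]}, {"dp": [0, 0, 0], "angular": [0, 0, 0]}, {"dp": [0, 0, 0], "angular": [0, 0, 0]}, {"dp": [0, 0, 0], "angular": [0, 0, 0]}, {"dp": [0, 0, 0], "angular": [0, 0, 0]}, {"dp": [0, 0, 0], "angular": [0, 0, 0]}, {"dp": [0, 0, 0], "angular": [0, 0, 0]}], "jaw": 1, "force": 40}}

```text
t: 2.87
position: [0.4424, 0.3267, 0.0928]
tool_rot: [0.003, -0.109, 0.994, 0.0]
contact_force: [-1.0, -5.2, 12.4]
grip_width: 0.0342
grasp_force: 42.1
```

{"op": "send_rows", "data": {"rows": [{"dp": [0, 0, 0], "angular": [0, 0, 0]}, {"dp": [0, 0, 0], "angular": [0, 0, 0]}, {"dp": [0, 0, 0], "angular": [0, 0, 0]}, {"dp": [0, 0, 0], "angular": [0, 0, 0]}, {"dp": [0, 0, 0], "angular": [0, 0, 0]}, {"dp": [0, 0, 0], "angular": [0, 0, 0]}, {"dp": [0, 0, 0], "angular": [0, 0, 0]}, {"dp": [0, 0, 0], "angular": [0, 0, 0]}]}}

```text
t: 3.53
position: [0.4424, 0.3267, 0.0928]
tool_rot: [0.003, -0.109, 0.994, 0.0]
contact_force: [-1.6, -5.5, 12.1]
grip_width: 0.0344
grasp_force: 42.1
```

{"op": "send_rows", "data": {"rows": [{"dp": [0, 0, -0.02], "angular": [0, 0, 0]}, {"dp": [0, 0, -0.02], "angular": [0, 0, 0]}, {"dp": [0, 0, -0.02], "angular": [0, 0, 0]}, {"dp": [0, 0, -0.04], "angular": [0, 0, 0]}, {"dp": [0, 0, -0.08], "angular": [0, 0, 0]}, {"dp": [0, 0, -0.12], "angular": [0, 0, 0]}, {"dp": [0, 0, -0.12], "angular": [0, 0, 0]}, {"dp": [0, 0, -0.08], "angular": [0, 0, 0]}]}}

```text
t: 4.2
position: [0.4413, 0.3275, 0.2173]
tool_rot: [0.001, -0.11, 0.994, 0.001]
contact_force: [0.5, -0.2, -2.2]
grip_width: 0.0337
grasp_force: 41.2
```

```bash
python3 - <<'E'
from h import *
from rig import env
go(env,.650,-.020,.21,95.5)
w=env.camera("wrist"); 
t=env.camera("top");np.savez("top1.npz",**t);np.savez("w2.npz",**w)
i=np.hstack([cv2.resize(t["pixels"][180:300,130:250],(400,400)),cv2.resize(w["pixels"],(400,300))[:,:] if 0 else cv2.copyMakeBorder(cv2.resize(w["pixels"],(400,300)),0,100,0,0,0)])
cv2.imwrite("pics/c2.png",i)
E
```

```text
t 4.2 pos [0.4413 0.3275 0.2173] ydeg 102.6 ang [0.0003 0.0005 0.0197] dp [-0.698 -1.464  0.029]
```

View pics/c2.png

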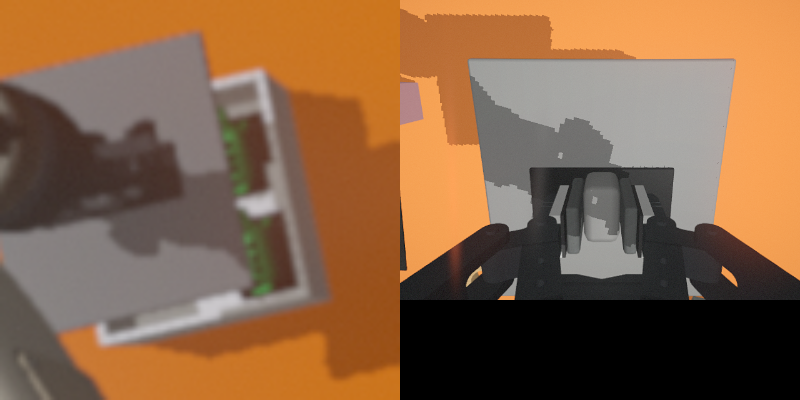

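The crop shows the lid lifted clear with both tabs pinched. Hatchlings are visible in the open case.

{"op": "send_rows", "data": {"rows": [{"dp": [0, 0, 0], "angular": [0, 0, 0.01]}, {"dp": [0, 0, 0], "angular": [0, 0, 0.01]}, {"dp": [-0.03, -0.07, 0], "angular": [0, 0, 0]}, {"dp": [-0.06, -0.12, 0], "angular": [0, 0, 0]}, {"dp": [-0.06, -0.12, 0], "angular": [0, 0, 0]}, {"dp": [-0.06, -0.12, 0], "angular": [0, 0, 0]}, {"dp": [-0.06, -0.13, 0], "angular": [0, 0, 0]}, {"dp": [-0.06, -0.13, 0], "angular": [0, 0, 0]}]}}

```text
t: 4.97
position: [0.5387, 0.1613, 0.2121]
tool_rot: [-0.001, -0.047, 0.999, -0.0]
contact_force: [0.1, 0.4, -3.3]
grip_width: 0.0339
grasp_force: 41.2
```

{"op": "send_rows", "data": {"rows": [{"dp": [-0.06, -0.13, 0], "angular": [0, 0, 0]}, {"dp": [-0.06, -0.13, 0], "angular": [0, 0, 0]}, {"dp": [-0.06, -0.13, 0], "angular": [0, 0, 0]}, {"dp": [-0.06, -0.13, 0], "angular": [0, 0, 0]}, {"dp": [-0.06, -0.13, 0], "angular": [0, 0, 0]}, {"dp": [-0.06, -0.1, 0], "angular": [0, 0, 0]}, {"dp": [-0.06, -0.05, 0], "angular": [0, 0, 0]}, {"dp": [0, 0, 0], "angular": [0, 0, 0]}]}}

```text
t: 5.63
position: [0.6639, -0.0303, 0.2106]
tool_rot: [-0.001, -0.045, 0.999, -0.0]
contact_force: [-0.3, 0.4, -2.9]
grip_width: 0.034
grasp_force: 41.2
```

{"op": "send_rows", "data": {"rows": [{"dp": [0, 0, 0], "angular": [0, 0, 0]}, {"dp": [0, 0, 0.1], "angular": [0, 0, 0]}, {"dp": [0, 0, 0.1], "angular": [0, 0, 0]}, {"dp": [0, 0, 0.1], "angular": [0, 0, 0]}, {"dp": [0, 0, 0.1], "angular": [0, 0, 0]}, {"dp": [0, 0, 0], "angular": [0, 0, 0]}, {"dp": [0, 0, 0], "angular": [0, 0, 0]}, {"dp": [0, 0, 0], "angular": [0, 0, 0]}]}}

```text
t: 6.3
position: [0.6625, -0.0258, 0.1151]
tool_rot: [0.001, -0.047, 0.999, 0.0]
contact_force: [0.7, 0.0, -2.0]
grip_width: 0.0342
grasp_force: 41.2
```

```bash
python3 - <<'E'
from h import *
from rig import env
go(env,.650,-.020,.036,95.5)
c=load("top1.npz")
E
```

```text
t 6.3 pos [ 0.6625 -0.0258  0.1151] ydeg 95.4 ang [ 0.      0.0002 -0.0002] dp [0.048 0.028 0.316]
```

{"op": "send_rows", "data": {"rows": [{"dp": [0.05, 0.03, 0], "angular": [0, 0, 0]}, {"dp": [0, 0, 0.08], "angular": [0, 0, 0]}, {"dp": [0, 0, 0.08], "angular": [0, 0, 0]}, {"dp": [0, 0, 0.08], "angular": [0, 0, 0]}, {"dp": [0, 0, 0.04], "angular": [0, 0, 0]}, {"dp": [0, 0, 0.02], "angular": [0, 0, 0]}, {"dp": [0, 0, 0.015], "angular": [0, 0, 0]}, {"dp": [0, 0, 0], "angular": [0, 0, 0]}]}}

```text
t: 6.97
position: [0.6498, -0.0204, 0.0358]
tool_rot: [0.001, -0.047, 0.999, -0.0]
contact_force: [0.2, -0.6, -3.3]
grip_width: 0.034
grasp_force: 41.2
```

{"op": "send_rows", "data": {"rows": [{"dp": [0, 0, 0], "angular": [0, 0, 0]}, {"dp": [0, 0, 0], "angular": [0, 0, 0]}, {"dp": [0, 0, 0], "angular": [0, 0, 0]}, {"dp": [0, 0, 0], "angular": [0, 0, 0]}, {"dp": [0, 0, 0], "angular": [0, 0, 0]}, {"dp": [0, 0, 0], "angular": [0, 0, 0]}, {"dp": [0, 0, 0], "angular": [0, 0, 0]}, {"dp": [0, 0, 0], "angular": [0, 0, 0]}]}}

```text
t: 7.63
position: [0.6492, -0.0204, 0.0352]
tool_rot: [0.0, -0.047, 0.999, -0.0]
contact_force: [-0.5, 0.5, -1.3]
grip_width: 0.0338
grasp_force: 41.5
```

{"op": "send_rows", "data": {"rows": [{"dp": [0, 0, 0], "angular": [0, 0, 0]}, {"dp": [0, 0, 0], "angular": [0, 0, 0]}, {"dp": [0, 0, 0], "angular": [0, 0, 0]}, {"dp": [0, 0, 0], "angular": [0, 0, 0]}, {"dp": [0, 0, 0], "angular": [0, 0, 0]}, {"dp": [0, 0, 0], "angular": [0, 0, 0]}, {"dp": [0, 0, 0], "angular": [0, 0, 0]}, {"dp": [0, 0, 0], "angular": [0, 0, 0]}], "jaw": 0}}

```text
t: 8.3
position: [0.6492, -0.0204, 0.0353]
tool_rot: [0.0, -0.047, 0.999, -0.0]
contact_force: [1.2, -0.4, 0.5]
grip_width: 0.0851
grasp_force: 0.0
```

{"op": "send_rows", "data": {"rows": [{"dp": [0, 0, -0.08], "angular": [0, 0, 0]}, {"dp": [0, 0, -0.12], "angular": [0, 0, 0]}, {"dp": [0, 0, -0.14], "angular": [0, 0, 0]}, {"dp": [0, 0, -0.14], "angular": [0, 0, 0]}, {"dp": [0, 0, -0.14], "angular": [0, 0, 0]}, {"dp": [0, 0, -0.14], "angular": [0, 0, 0]}, {"dp": [0, 0, -0.14], "angular": [0, 0, 0]}, {"dp": [0, 0, 0], "angular": [0, 0, 0]}]}}

```text
t: 8.97
position: [0.6522, -0.0205, 0.2695]
tool_rot: [0.007, -0.047, 0.999, -0.001]
contact_force: [0.1, -0.3, 0.3]
grip_width: 0.0855
grasp_force: 0.0
```

```bash
python3 - <<'E'
from h import *
from rig import env
go(env,.466,.047,.26,100.4)
E
```

```text
t 8.97 pos [ 0.6522 -0.0205  0.2695] ydeg 95.4 ang [-0.0004  0.0023 -0.014 ] dp [0.684 0.4   0.038]
```

{"op": "send_rows", "data": {"rows": [{"dp": [0, 0, 0], "angular": [0, 0, -0.014]}, {"dp": [0.114, 0.067, 0], "angular": [0, 0, 0]}, {"dp": [0.114, 0.067, 0], "angular": [0, 0, 0]}, {"dp": [0.114, 0.067, 0], "angular": [0, 0, 0]}, {"dp": [0.114, 0.067, 0], "angular": [0, 0, 0]}, {"dp": [0.114, 0.067, 0], "angular": [0, 0, 0]}, {"dp": [0.114, 0.067, 0], "angular": [0, 0, 0]}, {"dp": [0, 0, 0], "angular": [0, 0, 0]}]}}

```text
t: 9.63
position: [0.4565, 0.0487, 0.2598]
tool_rot: [-0.002, -0.092, 0.996, 0.0]
contact_force: [-1.3, -0.5, -0.3]
grip_width: 0.0849
grasp_force: 0.0
```

{"op": "send_rows", "data": {"rows": [{"dp": [0, 0, 0], "angular": [0, 0, 0]}, {"dp": [0, 0, 0], "angular": [0, 0, 0]}, {"dp": [0, 0, 0], "angular": [0, 0, 0]}, {"dp": [0, 0, 0], "angular": [0, 0, 0]}, {"dp": [0, 0, 0], "angular": [0, 0, 0]}, {"dp": [0, 0, 0], "angular": [0, 0, 0]}, {"dp": [0, 0, 0], "angular": [0, 0, 0]}, {"dp": [0, 0, 0], "angular": [0, 0, 0]}]}}

```text
t: 10.3
position: [0.4629, 0.0475, 0.2598]
tool_rot: [-0.0, -0.091, 0.996, -0.0]
contact_force: [0.6, 0.4, 0.4]
grip_width: 0.0852
grasp_force: 0.0
```

```bash
python3 - <<'E'
from h import *
from rig import env
go(env,.466,.047,.26,100.4)
w=env.camera("wrist");np.savez("w3.npz",**w)
t=env.camera("top");np.savez("top2.npz",**t)
i=np.hstack([cv2.resize(t["pixels"][190:290,140:240],(480,480),interpolation=cv2.INTER_CUBIC),w["pixels"][100:400,170:470]][:1])
i=np.hstack([cv2.resize(i,(400,400)),cv2.resize(w["pixels"][60:380,160:480],(400,400))])
cv2.imwrite("pics/c3.png",i)
E
```

```text
t 10.3 pos [0.4629 0.0475 0.2598] ydeg 100.4 ang [ 0.     -0.0001 -0.    ] dp [-0.012 -0.004 -0.001]
```

View pics/c3.png

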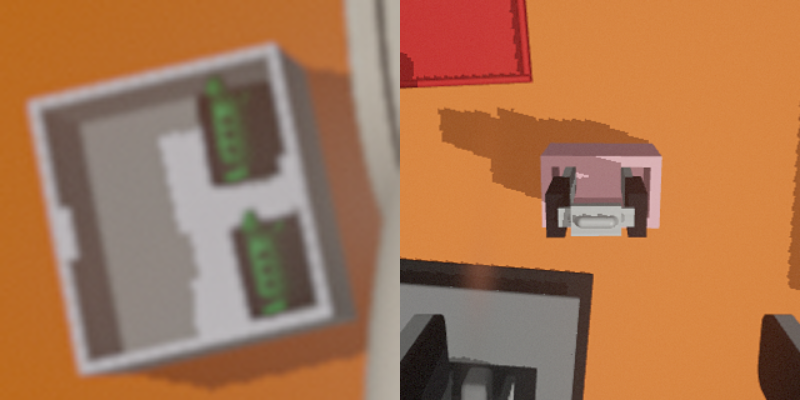

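Left crop: two hatchlings in the open case at crop (240,130) and (270,265), both with heads towards +x, on the −y side. Right crop: the tongs' handle tops end at crop (547,237) and (647,237), and the holder rim's near edge runs (541,157) to (660,157).

```bash
python3 - <<'E'
from h import *
from rig import env
c=load("w3.npz");f=lambda a:np.array(a)/1.25+[160,60]
p=cast(c,f([(546,237),(648,237)]),.132);print(p.round(4),np.linalg.norm(p[1]-p[0]),p.mean(0)); d=p[1]-p[0];print(np.degrees(np.arctan2(d[1],d[0])))
p=cast(c,f([(541,157),(661,157)]),.066);print(p.round(4),np.linalg.norm(p[1]-p[0]),p.mean(0)); d=p[1]-p[0];print(np.degrees(np.arctan2(d[1],d[0])))
p=cast(c,f([(545,228),(660,228)]),.066);print(p.round(4),p.mean(0))
# floor rays: hatchling green centroids from top image
t=load("top2.npz");g=lambda a:np.array(a)/4+[140,190]
print("hat body top", cast(t,g([(236,150),(267,275)]),.043).round(4), "heads",cast(t,g([(213,88),(250,216)]),.059).round(4))
hsv=cv2.cvtColor(t["pixels"],cv2.COLOR_BGR2HSV)
m=((hsv[...,0]>35)&(hsv[...,0]<85)&(hsv[...,1]>80)).astype(np.uint8);m[:190]=0;m[290:]=0;m[:,:140]=0;m[:,240:]=0
n,l,s,ce=cv2.connectedComponentsWithStats(m)
for i in range(1,n):
  if s[i,4]>10: print(s[i],ce[i].round(1),cast(t,[ce[i]],.04).round(4))
E
```

```text
[[0.4434 0.2304 0.132 ]
 [0.4339 0.2821 0.132 ]] 0.052632297372656796 [0.43869463 0.25624901 0.132     ]
100.39591036024241
[[0.4056 0.2558 0.066 ]
 [0.3928 0.3285 0.066 ]] 0.07378961629601494 [0.39920844 0.29215967 0.066     ]
100.04658465302755
[[0.4499 0.2752 0.066 ]
 [0.4367 0.3474 0.066 ]] [0.44332088 0.31127182 0.066     ]
hat body top [[0.4809 0.3    0.043 ]
 [0.4051 0.2803 0.043 ]] heads [[0.5164 0.31   0.059 ]
 [0.4393 0.2867 0.059 ]]
[192 210  10  25 103] [196.3 222. ] [[0.4948 0.3077 0.04  ]]
[202 249   8  15  53] [205.4 256.2] [[0.4116 0.2845 0.04  ]]
[206 265   6   3  11] [208.5 266.2] [[0.3874 0.2766 0.04  ]]
```

```bash
python3 - <<'E'
from h import *
from rig import env
c=load("w3.npz");f=lambda a:(np.array(a)-[400,0])/1.25+[160,60]
p=cast(c,f([(546,237),(648,237)]),.132);print(p.round(4),np.linalg.norm(p[1]-p[0]),p.mean(0)); d=p[1]-p[0];print(np.degrees(np.arctan2(d[1],d[0])))
p=cast(c,f([(541,157),(661,157)]),.066);print(p.round(4),np.linalg.norm(p[1]-p[0]),p.mean(0)); d=p[1]-p[0];print(np.degrees(np.arctan2(d[1],d[0])))
p=cast(c,f([(545,228),(660,228)]),.066);print(p.round(4),p.mean(0))
u=np.array([np.cos(np.radians(10.4)),np.sin(np.radians(10.4))])
go(env,.466,.047,.107,100.4)
E
```

```text
[[0.4819 0.0202 0.132 ]
 [0.472  0.0743 0.132 ]] 0.05501309681937969 [0.47695437 0.0472275  0.132     ]
100.34892293162157
[[0.4509 0.0053 0.066 ]
 [0.4371 0.0811 0.066 ]] 0.07703518218782039 [0.44399161 0.04320955 0.066     ]
100.35281269179684
[[0.4975 0.0149 0.066 ]
 [0.4837 0.0904 0.066 ]] [0.49055964 0.0526839  0.066     ]
t 10.4 pos [0.4628 0.0476 0.26  ] ydeg 100.4 ang [ 0. -0. -0.] dp [-0.012 -0.004  0.612]
```

{"op": "send_rows", "data": {"rows": [{"dp": [-0.012, -0.008, 0], "angular": [0, 0, 0]}, {"dp": [0, 0, 0.1], "angular": [0, 0, 0]}, {"dp": [0, 0, 0.14], "angular": [0, 0, 0]}, {"dp": [0, 0, 0.14], "angular": [0, 0, 0]}, {"dp": [0, 0, 0.14], "angular": [0, 0, 0]}, {"dp": [0, 0, 0.1], "angular": [0, 0, 0]}, {"dp": [0, 0, 0.05], "angular": [0, 0, 0]}, {"dp": [0, 0, 0.03], "angular": [0, 0, 0]}]}}

```text
t: 11.07
position: [0.4645, 0.0459, 0.0828]
tool_rot: [-0.002, -0.091, 0.996, -0.0]
contact_force: [0.6, 1.5, 1.3]
grip_width: 0.0857
grasp_force: 0.0
```

{"op": "send_rows", "data": {"rows": [{"dp": [0, 0, 0], "angular": [0, 0, 0]}, {"dp": [0, 0, 0], "angular": [0, 0, 0]}, {"dp": [0, 0, 0], "angular": [0, 0, 0]}, {"dp": [0, 0, 0], "angular": [0, 0, 0]}, {"dp": [0, 0, 0], "angular": [0, 0, 0]}, {"dp": [0, 0, 0], "angular": [0, 0, 0]}, {"dp": [0, 0, 0], "angular": [0, 0, 0]}, {"dp": [0, 0, 0], "angular": [0, 0, 0]}], "jaw": 0.3, "force": 25}}

```text
t: 11.73
position: [0.4662, 0.0462, 0.0854]
tool_rot: [0.0, -0.091, 0.996, -0.0]
contact_force: [0.1, 0.9, -0.6]
grip_width: 0.0602
grasp_force: 0.0
```

```bash
python3 - <<'E'
from h import *
from rig import env
go(env,.466,.046,.085,100.4)
E
```

```text
t 11.73 pos [0.4662 0.0462 0.0854] ydeg 100.4 ang [-0.      0.0001  0.    ] dp [ 0.001 -0.001  0.001]
```

{"op": "send_rows", "data": {"rows": [{"dp": [0, 0, 0], "angular": [0, 0, 0]}, {"dp": [0, 0, 0], "angular": [0, 0, 0]}, {"dp": [0, 0, 0], "angular": [0, 0, 0]}, {"dp": [0, 0, 0], "angular": [0, 0, 0]}, {"dp": [0, 0, 0], "angular": [0, 0, 0]}, {"dp": [0, 0, 0], "angular": [0, 0, 0]}, {"dp": [0, 0, 0], "angular": [0, 0, 0]}, {"dp": [0, 0, 0], "angular": [0, 0, 0]}], "jaw": 0.45, "force": 25}}

```text
t: 12.4
position: [0.4666, 0.0462, 0.0858]
tool_rot: [0.001, -0.091, 0.996, -0.0]
contact_force: [-0.5, -0.6, 5.5]
grip_width: 0.0472
grasp_force: 9.2
```

{"op": "send_rows", "data": {"rows": [{"dp": [0, 0, 0], "angular": [0, 0, 0]}, {"dp": [0, 0, -0.04], "angular": [0, 0, 0]}, {"dp": [0, 0, -0.08], "angular": [0, 0, 0]}, {"dp": [0, 0, -0.12], "angular": [0, 0, 0]}, {"dp": [0, 0, -0.14], "angular": [0, 0, 0]}, {"dp": [0, 0, -0.14], "angular": [0, 0, 0]}, {"dp": [0, 0, -0.08], "angular": [0, 0, 0]}, {"dp": [0, 0, 0], "angular": [0, 0, 0]}]}}

```text
t: 13.07
position: [0.4687, 0.0465, 0.2397]
tool_rot: [0.004, -0.091, 0.996, 0.0]
contact_force: [0.8, 0.1, -1.9]
grip_width: 0.0471
grasp_force: 7.6
```

```bash
python3 - <<'E'
from h import *
from rig import env
go(env,.433,.250,.23,101.9)
w=env.camera("wrist");np.savez("w4.npz",**w)
t=env.camera("top");np.savez("top3.npz",**t);s=env.camera("side");np.savez("s3.npz",**s)
i=np.hstack([cv2.resize(w["pixels"],(400,300)),cv2.resize(s["pixels"][140:260,240:400],(400,300),interpolation=cv2.INTER_CUBIC)])
cv2.imwrite("pics/c4.png",np.vstack([i,np.hstack([cv2.resize(t["pixels"][190:290,140:240],(300,300),interpolation=cv2.INTER_CUBIC),np.zeros((300,500,3),np.uint8)])]))
E
```

```text
t 13.07 pos [0.4687 0.0465 0.2397] ydeg 100.4 ang [-0.0001  0.0014 -0.0042] dp [-0.028  0.826  0.039]
```

View pics/c4.png

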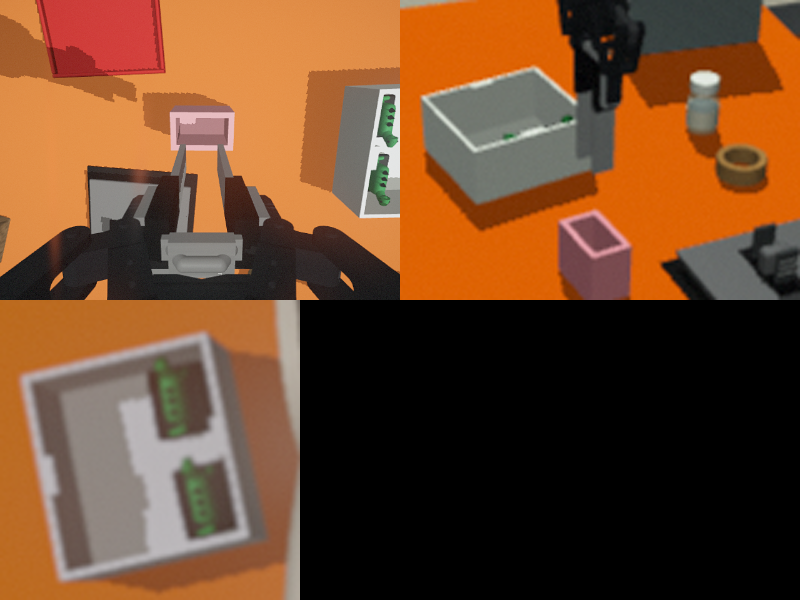

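The tongs are held firmly with the handles at 47 mm. The wrist view shows two hatchlings near the case's −y wall. Next I'll look into the case from above its empty side.

{"op": "send_rows", "data": {"rows": [{"dp": [0, 0, 0], "angular": [0, 0, -0.0043]}, {"dp": [-0.016, 0.07, 0], "angular": [0, 0, 0]}, {"dp": [-0.016, 0.13, 0], "angular": [0, 0, 0]}, {"dp": [-0.016, 0.13, 0], "angular": [0, 0, 0]}, {"dp": [-0.016, 0.13, 0], "angular": [0, 0, 0]}, {"dp": [-0.016, 0.13, 0], "angular": [0, 0, 0]}, {"dp": [-0.016, 0.13, 0], "angular": [0, 0, 0]}, {"dp": [-0.016, 0.13, 0], "angular": [0, 0, 0]}]}}

```text
t: 13.88
position: [0.4477, 0.2606, 0.2321]
tool_rot: [-0.002, -0.104, 0.995, -0.001]
contact_force: [1.0, 0.1, -2.1]
grip_width: 0.0471
grasp_force: 7.6
```

{"op": "send_rows", "data": {"rows": [{"dp": [-0.016, 0.13, 0], "angular": [0, 0, 0]}, {"dp": [-0.016, 0.13, 0], "angular": [0, 0, 0]}, {"dp": [-0.016, 0.13, 0], "angular": [0, 0, 0]}, {"dp": [0, 0.09, 0], "angular": [0, 0, 0]}, {"dp": [0, 0, 0], "angular": [0, 0, 0]}, {"dp": [0, 0, 0], "angular": [0, 0, 0]}, {"dp": [0, 0, 0], "angular": [0, 0, 0]}, {"dp": [0, 0, 0], "angular": [0, 0, 0]}]}}

```text
t: 14.55
position: [0.4361, 0.3783, 0.2338]
tool_rot: [-0.001, -0.104, 0.995, -0.001]
contact_force: [0.7, -0.7, -1.9]
grip_width: 0.047
grasp_force: 7.6
```

```bash
python3 - <<'E'
from h import *
from rig import env
go(env,.4809,.3,.23,101.9)
w=env.camera("wrist");np.savez("w5.npz",**w);cv2.imwrite("pics/w5.png",w["pixels"])
E
```

```text
t 14.55 pos [0.4361 0.3783 0.2338] ydeg 101.9 ang [-0.0003 -0.0004 -0.0001] dp [-0.111 -0.344  0.015]
```

View pics/w5.png

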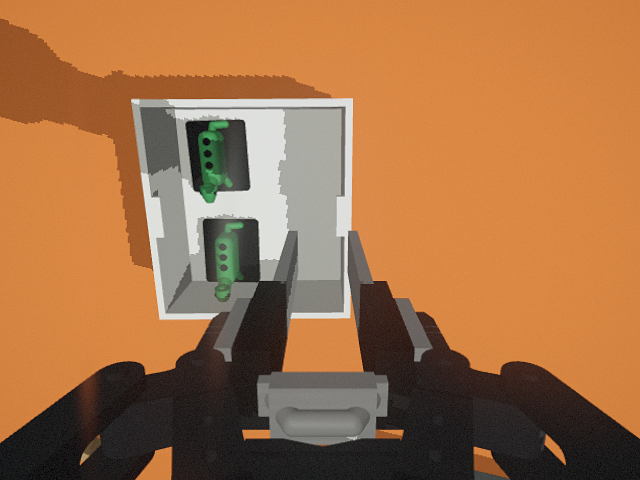

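The wrist view shows only two hatchlings. Plinth A has corners (186,121), (246,119), (250,189), (192,192). Plinth B has (204,219), (258,220), (260,282), (206,281). The heads point down-image (+x). The tongs' blade tips are at about (293,232) and (353,232).

```bash
python3 - <<'E'
from h import *
from rig import env
c=load("w5.npz")
for q in ([(186,121),(246,119),(250,189),(192,192)],[(204,219),(258,220),(260,282),(206,281)]):
    p=cast(c,q,.013)[:,:2]; print(p.mean(0).round(4),[np.linalg.norm(p[i]-p[i-1]).round(3) for i in range(4)],end=' ')
    print([np.degrees(np.arctan2(v[1],v[0])).round(1) for v in (p[3]-p[0],p[2]-p[1])],[np.degrees(np.arctan2(v[1],v[0])).round(1)-90 for v in (p[1]-p[0],p[2]-p[3])])
print("case",end='');p=cast(c,[(132,99),(353,98),(350,318),(161,319)],.075)[:,:2];print(p.round(4),p.mean(0).round(4))
z=.155
p=cast(c,[(289,232),(298,232),(349,232),(358,232)],z);print("tips",p.round(4));u=np.radians(12);print(p.mean(0)[:2]+.012*np.array([np.cos(u),np.sin(u)]))
g=lambda m:m
hsv=cv2.cvtColor(c["pixels"],cv2.COLOR_BGR2HSV);m=((hsv[...,0]>40)&(hsv[...,0]<85)&(hsv[...,1]>100)).astype(np.uint8)
n,l,s,ce=cv2.connectedComponentsWithStats(m)
for i in range(1,n):
  if s[i,4]>100:
    ys,xs=np.nonzero(l==i); print(s[i],cast(c,[ce[i]],.035).round(4))
E
```

```text
[0.4143 0.2839] [np.float64(0.059), np.float64(0.05), np.float64(0.058), np.float64(0.051)] [np.float64(11.5), np.float64(12.3)] [np.float64(13.900000000000006), np.float64(14.900000000000006)]
[0.4958 0.3074] [np.float64(0.059), np.float64(0.048), np.float64(0.059), np.float64(0.05)] [np.float64(9.2), np.float64(11.2)] [np.float64(10.799999999999997), np.float64(10.700000000000003)]
case[[0.3808 0.2356]
 [0.3491 0.3815]
 [0.5094 0.4162]
 [0.5406 0.2709]] [0.445  0.3261]
tips [[0.4282 0.3584 0.155 ]
 [0.4272 0.3632 0.155 ]
 [0.4215 0.3905 0.155 ]
 [0.4205 0.3953 0.155 ]]
[0.43606309 0.37934081]
[ 198  121   31   82 1385] [[0.415  0.2829 0.035 ]]
```

```bash
python3 - <<'E'
from h import *
from rig import env
go(env,.4958,.3067,.097,100.7)
E
```

```text
t 14.6 pos [0.4363 0.3784 0.2343] ydeg 101.9 ang [-0.0002 -0.0002  0.0032] dp [-0.181 -0.326  0.549]
```

{"op": "send_rows", "data": {"rows": [{"dp": [0, 0, 0], "angular": [0, 0, 0.003]}, {"dp": [-0.045, -0.08, 0], "angular": [0, 0, 0]}, {"dp": [-0.045, -0.08, 0.05], "angular": [0, 0, 0]}, {"dp": [-0.045, -0.08, 0.05], "angular": [0, 0, 0]}, {"dp": [-0.045, -0.085, 0.05], "angular": [0, 0, 0]}, {"dp": [0, 0, 0.05], "angular": [0, 0, 0]}, {"dp": [0, 0, 0], "angular": [0, 0, 0]}, {"dp": [0, 0, 0], "angular": [0, 0, 0]}]}}

```text
t: 15.27
position: [0.4956, 0.3074, 0.1847]
tool_rot: [-0.001, -0.094, 0.996, -0.0]
contact_force: [0.4, 0.2, -1.8]
grip_width: 0.0474
grasp_force: 7.6
```

{"op": "send_rows", "data": {"rows": [{"dp": [0, 0, 0], "angular": [0, 0, 0]}, {"dp": [0, 0, 0], "angular": [0, 0, 0]}, {"dp": [0, 0, 0], "angular": [0, 0, 0]}, {"dp": [0, 0, 0], "angular": [0, 0, 0]}, {"dp": [0, 0, 0], "angular": [0, 0, 0]}, {"dp": [0, 0, 0], "angular": [0, 0, 0]}, {"dp": [0, 0, 0], "angular": [0, 0, 0]}, {"dp": [0, 0, 0], "angular": [0, 0, 0]}]}}

```text
t: 15.93
position: [0.4958, 0.3085, 0.1851]
tool_rot: [-0.0, -0.095, 0.995, -0.0]
contact_force: [-0.1, -0.3, -2.6]
grip_width: 0.047
grasp_force: 7.6
```

```bash
python3 - <<'E'
from h import *
from rig import env
go(env,.4958,.3067,.097,100.7)
w=env.camera("wrist");np.savez("w6.npz",**w);cv2.imwrite("pics/w6.png",w["pixels"][120:420,170:470])
E
```

```text
t 15.93 pos [0.4958 0.3085 0.1851] ydeg 100.9 ang [-0.     -0.      0.0005] dp [ 0.001 -0.007  0.352]
```

View pics/w6.png

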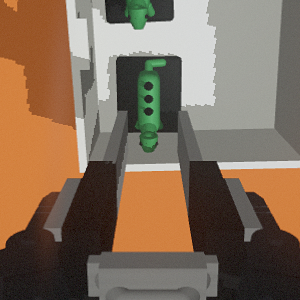

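The crop shows hatchling B's body at column 149, between the blades (126 to 178), so it is centred to about 1–2 mm. Descending now.

{"op": "send_rows", "data": {"rows": [{"dp": [0, -0.006, 0], "angular": [0, 0, 0]}, {"dp": [0, 0, 0.06], "angular": [0, 0, 0]}, {"dp": [0, 0, 0.08], "angular": [0, 0, 0]}, {"dp": [0, 0, 0.08], "angular": [0, 0, 0]}, {"dp": [0, 0, 0.07], "angular": [0, 0, 0]}, {"dp": [0, 0, 0.04], "angular": [0, 0, 0]}, {"dp": [0, 0, 0.02], "angular": [0, 0, 0]}, {"dp": [0, 0, 0], "angular": [0, 0, 0]}]}}

```text
t: 16.65
position: [0.4955, 0.3065, 0.0964]
tool_rot: [-0.001, -0.095, 0.996, -0.001]
contact_force: [-0.4, 0.1, -1.6]
grip_width: 0.0472
grasp_force: 7.6
```

{"op": "send_rows", "data": {"rows": [{"dp": [0, 0, 0], "angular": [0, 0, 0]}, {"dp": [0, 0, 0], "angular": [0, 0, 0]}, {"dp": [0, 0, 0], "angular": [0, 0, 0]}, {"dp": [0, 0, 0], "angular": [0, 0, 0]}, {"dp": [0, 0, 0], "angular": [0, 0, 0]}, {"dp": [0, 0, 0], "angular": [0, 0, 0]}, {"dp": [0, 0, 0], "angular": [0, 0, 0]}, {"dp": [0, 0, 0], "angular": [0, 0, 0]}], "jaw": 1, "force": 26}}

```text
t: 17.32
position: [0.4966, 0.3073, 0.0984]
tool_rot: [0.001, -0.095, 0.996, 0.0]
contact_force: [0.2, -0.1, 2.1]
grip_width: 0.0345
grasp_force: 28.1
```

{"op": "send_rows", "data": {"rows": [{"dp": [0, 0, 0], "angular": [0, 0, 0]}, {"dp": [0, 0, 0], "angular": [0, 0, 0]}, {"dp": [0, 0, 0], "angular": [0, 0, 0]}, {"dp": [0, 0, 0], "angular": [0, 0, 0]}, {"dp": [0, 0, 0], "angular": [0, 0, 0]}, {"dp": [0, 0, 0], "angular": [0, 0, 0]}, {"dp": [0, 0, 0], "angular": [0, 0, 0]}, {"dp": [0, 0, 0], "angular": [0, 0, 0]}]}}

```text
t: 17.98
position: [0.4966, 0.3073, 0.0984]
tool_rot: [0.001, -0.095, 0.996, 0.0]
contact_force: [-0.9, -0.4, 6.3]
grip_width: 0.0349
grasp_force: 28.4
```

The grip on B reads 34.7 mm, the same offset as before for 36 mm, so the body is held. Lifting.

{"op": "send_rows", "data": {"rows": [{"dp": [0, 0, -0.02], "angular": [0, 0, 0]}, {"dp": [0, 0, -0.04], "angular": [0, 0, 0]}, {"dp": [0, 0, -0.06], "angular": [0, 0, 0]}, {"dp": [0, 0, -0.08], "angular": [0, 0, 0]}, {"dp": [0, 0, -0.1], "angular": [0, 0, 0]}, {"dp": [0, 0, -0.1], "angular": [0, 0, 0]}, {"dp": [0, 0, -0.04], "angular": [0, 0, 0]}, {"dp": [0, 0, 0], "angular": [0, 0, 0]}]}}

```text
t: 18.65
position: [0.4977, 0.3079, 0.2108]
tool_rot: [0.003, -0.095, 0.996, 0.001]
contact_force: [0.1, -0.2, -2.5]
grip_width: 0.0348
grasp_force: 27.7
```

```bash
python3 - <<'E'
from h import *
from rig import env
go(env,.4812,-.3448,.205,99.4)
w=env.camera("wrist");np.savez("w7.npz",**w);cv2.imwrite("pics/w7.png",w["pixels"][60:440,130:510])
E
```

```text
t 18.65 pos [0.4977 0.3079 0.2108] ydeg 100.9 ang [0.0004 0.0009 0.0041] dp [ 0.492 -2.565  0.023]
```

View pics/w7.png

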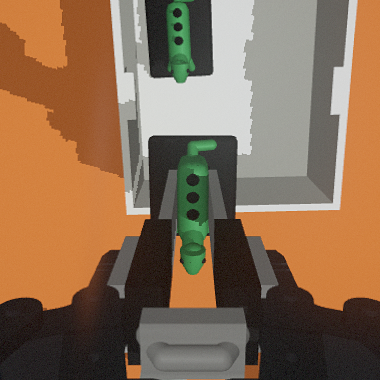

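B is held upright between the blades.

{"op": "send_rows", "data": {"rows": [{"dp": [0, 0, 0], "angular": [0, 0, 0.004]}, {"dp": [0.024, -0.06, 0], "angular": [0, 0, 0]}, {"dp": [0.024, -0.1, 0], "angular": [0, 0, 0]}, {"dp": [0.024, -0.13, 0], "angular": [0, 0, 0]}, {"dp": [0.024, -0.13, 0], "angular": [0, 0, 0]}, {"dp": [0.024, -0.13, 0], "angular": [0, 0, 0]}, {"dp": [0.024, -0.13, 0], "angular": [0, 0, 0]}, {"dp": [0.024, -0.13, 0], "angular": [0, 0, 0]}]}}

```text
t: 19.37
position: [0.4861, 0.0986, 0.2052]
tool_rot: [-0.002, -0.082, 0.997, -0.0]
contact_force: [0.6, -0.7, -1.7]
grip_width: 0.0347
grasp_force: 27.7
```

{"op": "send_rows", "data": {"rows": [{"dp": [0.024, -0.13, 0], "angular": [0, 0, 0]}, {"dp": [0.024, -0.13, 0], "angular": [0, 0, 0]}, {"dp": [0.024, -0.13, 0], "angular": [0, 0, 0]}, {"dp": [0.024, -0.13, 0], "angular": [0, 0, 0]}, {"dp": [0.024, -0.13, 0], "angular": [0, 0, 0]}, {"dp": [0.024, -0.13, 0], "angular": [0, 0, 0]}, {"dp": [0.024, -0.13, 0], "angular": [0, 0, 0]}, {"dp": [0.024, -0.13, 0], "angular": [0, 0, 0]}]}}

```text
t: 20.03
position: [0.4814, -0.1652, 0.2052]
tool_rot: [-0.002, -0.082, 0.997, 0.001]
contact_force: [0.6, 0.2, -2.7]
grip_width: 0.0351
grasp_force: 27.7
```

{"op": "send_rows", "data": {"rows": [{"dp": [0.024, -0.13, 0], "angular": [0, 0, 0]}, {"dp": [0.024, -0.13, 0], "angular": [0, 0, 0]}, {"dp": [0.024, -0.13, 0], "angular": [0, 0, 0]}, {"dp": [0.024, -0.13, 0], "angular": [0, 0, 0]}, {"dp": [0, -0.08, 0], "angular": [0, 0, 0]}, {"dp": [0, -0.04, 0], "angular": [0, 0, 0]}, {"dp": [0, 0, 0], "angular": [0, 0, 0]}, {"dp": [0, 0, 0], "angular": [0, 0, 0]}]}}

```text
t: 20.7
position: [0.4849, -0.3248, 0.2058]
tool_rot: [-0.001, -0.082, 0.997, 0.001]
contact_force: [0.5, 1.3, -2.7]
grip_width: 0.035
grasp_force: 27.7
```

```bash
python3 - <<'E'
from h import *
from rig import env
go(env,.4812,-.3448,.099,99.4)
w=env.camera("wrist");np.savez("w8.npz",**w);cv2.imwrite("pics/w8.png",w["pixels"])
E
```

```text
t 20.7 pos [ 0.4849 -0.3248  0.2058] ydeg 99.4 ang [ 0.0005 -0.0003  0.    ] dp [ 0.028 -0.076  0.427]
```

View pics/w8.png

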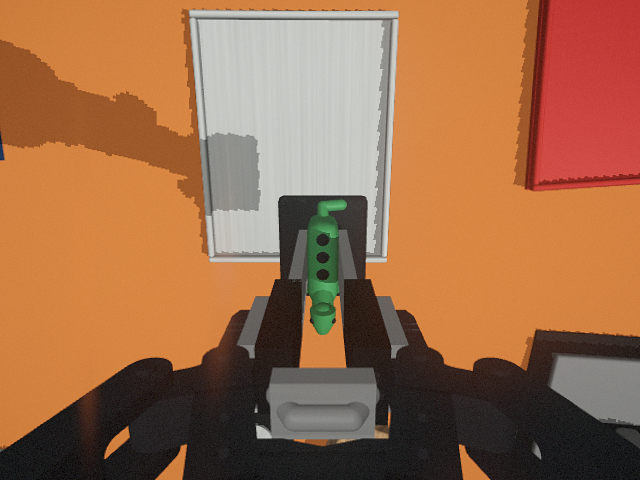

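The tray is below, with rim corners at about (190,11), (398,12), (386,261) and (210,262).

```bash
python3 - <<'E'
from h import *
from rig import env
c=load("w8.npz")
p=cast(c,[(190,11),(398,12),(386,261),(210,262)],.014)[:,:2];print(p.round(4),p.mean(0).round(4),[np.linalg.norm(p[i]-p[i-1]).round(3) for i in range(4)])
for v in (p[2]-p[1],p[3]-p[0]): print(np.degrees(np.arctan2(v[1],v[0])))
for v in (p[1]-p[0],p[2]-p[3]): print(np.degrees(np.arctan2(v[1],v[0]))-90)
E
```

```text
[[ 0.3583 -0.4397]
 [ 0.3345 -0.2941]
 [ 0.5189 -0.2639]
 [ 0.5437 -0.4095]] [ 0.4388 -0.3518] [np.float64(0.188), np.float64(0.147), np.float64(0.187), np.float64(0.148)]
9.299859681136544
9.231950055459222
9.28041065292102
9.653705498407362
```

{"op": "send_rows", "data": {"rows": [{"dp": [0.01, -0.038, 0], "angular": [0, 0, 0]}, {"dp": [0.01, -0.038, 0], "angular": [0, 0, 0]}, {"dp": [0, 0, 0.06], "angular": [0, 0, 0]}, {"dp": [0, 0, 0.1], "angular": [0, 0, 0]}, {"dp": [0, 0, 0.1], "angular": [0, 0, 0]}, {"dp": [0, 0, 0.08], "angular": [0, 0, 0]}, {"dp": [0, 0, 0.04], "angular": [0, 0, 0]}, {"dp": [0, 0, 0.01], "angular": [0, 0, 0]}]}}

```text
t: 21.42
position: [0.4826, -0.3444, 0.1078]
tool_rot: [-0.002, -0.082, 0.997, 0.001]
contact_force: [-1.3, 0.6, -1.6]
grip_width: 0.0351
grasp_force: 27.7
```

{"op": "send_rows", "data": {"rows": [{"dp": [0, 0, 0], "angular": [0, 0, 0]}, {"dp": [0, 0, 0], "angular": [0, 0, 0]}, {"dp": [0, 0, 0.01], "angular": [0, 0, 0]}, {"dp": [0, 0, 0], "angular": [0, 0, 0]}, {"dp": [0, 0, 0.01], "angular": [0, 0, 0]}, {"dp": [0, 0, 0], "angular": [0, 0, 0]}, {"dp": [0, 0, 0], "angular": [0, 0, 0]}, {"dp": [0, 0, 0], "angular": [0, 0, 0]}]}}

```text
t: 22.08
position: [0.4838, -0.3454, 0.1052]
tool_rot: [0.0, -0.082, 0.997, -0.0]
contact_force: [-1.0, 0.5, -3.1]
grip_width: 0.035
grasp_force: 27.7
```

```bash
python3 - <<'E'
from h import *
from rig import env
go(env,.4812,-.3448,.099,99.4);print(env.get_obs()["contact_force"])
E
```

```text
t 22.08 pos [ 0.4838 -0.3454  0.1052] ydeg 99.4 ang [-0.      0.      0.0001] dp [0.01  0.004 0.025]
[-1.01262705  0.51934062 -3.11168364]
```

{"op": "send_rows", "data": {"rows": [{"dp": [0.008, 0, 0.01], "angular": [0, 0, 0]}, {"dp": [0, 0, 0.008], "angular": [0, 0, 0]}, {"dp": [0, 0, 0.004], "angular": [0, 0, 0]}, {"dp": [0, 0, 0], "angular": [0, 0, 0]}, {"dp": [0, 0, 0], "angular": [0, 0, 0]}, {"dp": [0, 0, 0], "angular": [0, 0, 0]}, {"dp": [0, 0, 0], "angular": [0, 0, 0]}, {"dp": [0, 0, 0], "angular": [0, 0, 0]}]}}

```text
t: 22.75
position: [0.4819, -0.3457, 0.0997]
tool_rot: [0.0, -0.082, 0.997, -0.0]
contact_force: [-0.2, -0.5, -1.9]
grip_width: 0.0346
grasp_force: 27.7
```

{"op": "send_rows", "data": {"rows": [{"dp": [0, 0, 0], "angular": [0, 0, 0]}, {"dp": [0, 0, 0], "angular": [0, 0, 0]}, {"dp": [0, 0, 0], "angular": [0, 0, 0]}, {"dp": [0, 0, 0], "angular": [0, 0, 0]}, {"dp": [0, 0, 0], "angular": [0, 0, 0]}, {"dp": [0, 0, 0], "angular": [0, 0, 0]}, {"dp": [0, 0, 0], "angular": [0, 0, 0]}, {"dp": [0, 0, 0], "angular": [0, 0, 0]}], "jaw": 0.45, "force": 25}}

```text
t: 23.42
position: [0.4818, -0.3457, 0.0995]
tool_rot: [-0.0, -0.082, 0.997, 0.0]
contact_force: [0.4, -0.4, -1.2]
grip_width: 0.0468
grasp_force: 7.6
```

{"op": "send_rows", "data": {"rows": [{"dp": [0, 0, 0], "angular": [0, 0, 0]}, {"dp": [0, 0, -0.03], "angular": [0, 0, 0]}, {"dp": [0, 0, -0.06], "angular": [0, 0, 0]}, {"dp": [0, 0, -0.08], "angular": [0, 0, 0]}, {"dp": [0, 0, -0.1], "angular": [0, 0, 0]}, {"dp": [0, 0, -0.1], "angular": [0, 0, 0]}, {"dp": [0, 0, -0.12], "angular": [0, 0, 0]}, {"dp": [0, 0, 0], "angular": [0, 0, 0]}]}}

```text
t: 24.08
position: [0.4845, -0.3476, 0.2297]
tool_rot: [0.005, -0.082, 0.997, -0.004]
contact_force: [0.8, -0.2, 0.1]
grip_width: 0.0467
grasp_force: 7.6
```

```bash
python3 - <<'E'
from h import *
from rig import env
go(env,.4143,.2834,.22,102.9)
w=env.camera("wrist");np.savez("w9.npz",**w)
t=env.camera("top");np.savez("top4.npz",**t)
# hatchling A still where it was?
hsv=cv2.cvtColor(t["pixels"],cv2.COLOR_BGR2HSV)
m=((hsv[...,0]>35)&(hsv[...,0]<85)&(hsv[...,1]>80)).astype(np.uint8)
n,l,s,ce=cv2.connectedComponentsWithStats(m)
for i in range(1,n):
  if s[i,4]>10 and s[i,1]>150: print(s[i],cast(t,[ce[i]],.035).round(4))
i=np.hstack([cv2.resize(w["pixels"],(400,300)),cv2.resize(t["pixels"][190:300,140:240],(273,300),interpolation=cv2.INTER_CUBIC)])
cv2.imwrite("pics/c9.png",i)
E
```

```text
t 24.08 pos [ 0.4845 -0.3476  0.2297] ydeg 99.4 ang [-0.0014  0.0014 -0.0096] dp [-0.29   2.523  0.039]
[464 218   4   7  17] [[ 0.488  -0.3428  0.035 ]]
[202 249   8  15  72] [[0.4124 0.2856 0.035 ]]
[206 265   5   3  12] [[0.3876 0.2782 0.035 ]]
```

View pics/c9.png

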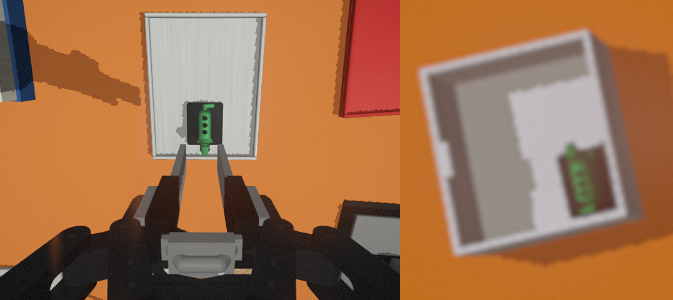

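The view shows B upright on the tray and aligned with it, and A unmoved in the case. Going to A.

{"op": "send_rows", "data": {"rows": [{"dp": [0, 0, 0], "angular": [0, 0, -0.01]}, {"dp": [-0.014, 0.06, 0], "angular": [0, 0, 0]}, {"dp": [-0.014, 0.1, 0], "angular": [0, 0, 0]}, {"dp": [-0.014, 0.13, 0], "angular": [0, 0, 0]}, {"dp": [-0.014, 0.13, 0], "angular": [0, 0, 0]}, {"dp": [-0.014, 0.13, 0], "angular": [0, 0, 0]}, {"dp": [-0.014, 0.13, 0], "angular": [0, 0, 0]}, {"dp": [-0.014, 0.13, 0], "angular": [0, 0, 0]}]}}

```text
t: 24.85
position: [0.4584, -0.1411, 0.2202]
tool_rot: [-0.002, -0.113, 0.994, 0.001]
contact_force: [0.8, -0.1, -2.0]
grip_width: 0.0471
grasp_force: 7.6
```

{"op": "send_rows", "data": {"rows": [{"dp": [-0.014, 0.13, 0], "angular": [0, 0, 0]}, {"dp": [-0.014, 0.13, 0], "angular": [0, 0, 0]}, {"dp": [-0.014, 0.13, 0], "angular": [0, 0, 0]}, {"dp": [-0.014, 0.13, 0], "angular": [0, 0, 0]}, {"dp": [-0.014, 0.13, 0], "angular": [0, 0, 0]}, {"dp": [-0.014, 0.13, 0], "angular": [0, 0, 0]}, {"dp": [-0.014, 0.13, 0], "angular": [0, 0, 0]}, {"dp": [-0.014, 0.13, 0], "angular": [0, 0, 0]}]}}

```text
t: 25.52
position: [0.4271, 0.1179, 0.2205]
tool_rot: [-0.001, -0.113, 0.994, -0.0]
contact_force: [1.1, 1.0, -2.4]
grip_width: 0.0467
grasp_force: 7.6
```

{"op": "send_rows", "data": {"rows": [{"dp": [-0.014, 0.13, 0], "angular": [0, 0, 0]}, {"dp": [-0.014, 0.13, 0], "angular": [0, 0, 0]}, {"dp": [-0.014, 0.13, 0], "angular": [0, 0, 0]}, {"dp": [-0.01, 0.1, 0], "angular": [0, 0, 0]}, {"dp": [0, 0.1, 0], "angular": [0, 0, 0]}, {"dp": [0, 0.07, 0], "angular": [0, 0, 0]}, {"dp": [0, 0, 0], "angular": [0, 0, 0]}, {"dp": [0, 0, 0], "angular": [0, 0, 0]}]}}

```text
t: 26.18
position: [0.403, 0.2805, 0.2204]
tool_rot: [-0.001, -0.115, 0.993, -0.001]
contact_force: [0.4, -1.2, -1.8]
grip_width: 0.047
grasp_force: 7.6
```

{"op": "send_rows", "data": {"rows": [{"dp": [0, 0, 0], "angular": [0, 0, 0]}, {"dp": [0, 0, 0], "angular": [0, 0, 0]}, {"dp": [0, 0, 0], "angular": [0, 0, 0]}, {"dp": [0, 0, 0], "angular": [0, 0, 0]}, {"dp": [0, 0, 0], "angular": [0, 0, 0]}, {"dp": [0, 0, 0], "angular": [0, 0, 0]}, {"dp": [0, 0, 0], "angular": [0, 0, 0]}, {"dp": [0, 0, 0], "angular": [0, 0, 0]}]}}

```text
t: 26.85
position: [0.4043, 0.2803, 0.2221]
tool_rot: [0.0, -0.113, 0.994, 0.0]
contact_force: [0.3, 0.0, -0.8]
grip_width: 0.0471
grasp_force: 7.6
```

```bash
cat >> h.py <<'E'
def plinth(c,near,r=60):
    """dark blob around projected world point: min-area rect at z=.013; and green blob principal axis/centroid at z=.035"""
    u=proj(c,[near])[0];hsv=cv2.cvtColor(c["pixels"],cv2.COLOR_BGR2HSV)
    g=((hsv[...,0]>35)&(hsv[...,0]<90)&(hsv[...,1]>90)).astype(np.uint8)
    n,l,s,ce=cv2.connectedComponentsWithStats(g)
    for i in range(1,n):
        if s[i,4]>60: print("green",s[i],ce[i].round(1),cast(c,[ce[i]],.035)[0].round(4))
    print("expected px",u.round(1))
E
python3 - <<'E'
from h import *
from rig import env
go(env,.4143,.2834,.098,102.9)
w=env.camera("wrist");np.savez("w10.npz",**w)
plinth(w,[.4143,.2839,.035])
cv2.imwrite("pics/w10.png",w["pixels"])
E
```

```text
t 26.85 pos [0.4043 0.2803 0.2221] ydeg 103.0 ang [0.     0.     0.0003] dp [-0.042  0.003  0.496]
green [ 310  185   28   85 1260] [322.5 225.7] [0.416  0.2836 0.035 ]
expected px [323.3 223.8]
```

{"op": "send_rows", "data": {"rows": [{"dp": [-0.042, 0.003, 0], "angular": [0, 0, 0]}, {"dp": [0, 0, 0.06], "angular": [0, 0, 0]}, {"dp": [0, 0, 0.1], "angular": [0, 0, 0]}, {"dp": [0, 0, 0.1], "angular": [0, 0, 0]}, {"dp": [0, 0, 0], "angular": [0, 0, 0]}, {"dp": [0, 0, 0], "angular": [0, 0, 0]}, {"dp": [0, 0, 0], "angular": [0, 0, 0]}, {"dp": [0, 0, 0], "angular": [0, 0, 0]}]}}

```text
t: 27.57
position: [0.4154, 0.2844, 0.1589]
tool_rot: [0.001, -0.113, 0.994, 0.001]
contact_force: [-0.4, 0.3, -1.2]
grip_width: 0.0473
grasp_force: 7.6
```

```bash
python3 - <<'E'
from h import *
from rig import env
go(env,.4143,.2834,.098,102.9)
w=env.camera("wrist");plinth(w,[.4143,.2839,.035])
E
```

```text
t 27.57 pos [0.4154 0.2844 0.1589] ydeg 103.0 ang [0.0002 0.0005 0.0004] dp [ 0.005 -0.003  0.244]
green [ 305  181   34  105 1971] [320.  231.7] [0.4162 0.2836 0.035 ]
expected px [321.2 229. ]
```

{"op": "send_rows", "data": {"rows": [{"dp": [0.004, -0.003, 0.04], "angular": [0, 0, 0]}, {"dp": [0, 0, 0.06], "angular": [0, 0, 0]}, {"dp": [0, 0, 0.06], "angular": [0, 0, 0]}, {"dp": [0, 0, 0.04], "angular": [0, 0, 0]}, {"dp": [0, 0, 0.03], "angular": [0, 0, 0]}, {"dp": [0, 0, 0.01], "angular": [0, 0, 0]}, {"dp": [0, 0, 0], "angular": [0, 0, 0]}, {"dp": [0, 0, 0], "angular": [0, 0, 0]}]}}

```text
t: 28.28
position: [0.4139, 0.2829, 0.0977]
tool_rot: [0.0, -0.113, 0.994, 0.0]
contact_force: [-0.0, -0.2, -1.8]
grip_width: 0.0469
grasp_force: 7.6
```

{"op": "send_rows", "data": {"rows": [{"dp": [0, 0, 0], "angular": [0, 0, 0]}, {"dp": [0, 0, 0], "angular": [0, 0, 0]}, {"dp": [0, 0, 0], "angular": [0, 0, 0]}, {"dp": [0, 0, 0], "angular": [0, 0, 0]}, {"dp": [0, 0, 0], "angular": [0, 0, 0]}, {"dp": [0, 0, 0], "angular": [0, 0, 0]}, {"dp": [0, 0, 0], "angular": [0, 0, 0]}, {"dp": [0, 0, 0], "angular": [0, 0, 0]}], "jaw": 1, "force": 26}}

```text
t: 28.95
position: [0.4141, 0.283, 0.0979]
tool_rot: [0.001, -0.113, 0.994, 0.0]
contact_force: [0.2, -0.0, 6.4]
grip_width: 0.0347
grasp_force: 26.9
```

{"op": "send_rows", "data": {"rows": [{"dp": [0, 0, 0], "angular": [0, 0, 0]}, {"dp": [0, 0, 0], "angular": [0, 0, 0]}, {"dp": [0, 0, -0.02], "angular": [0, 0, 0]}, {"dp": [0, 0.02, -0.02], "angular": [0, 0, 0]}, {"dp": [0, 0.02, 0], "angular": [0, 0, 0]}, {"dp": [0, 0.02, 0], "angular": [0, 0, 0]}, {"dp": [0, 0, 0], "angular": [0, 0, 0]}, {"dp": [0, 0, 0], "angular": [0, 0, 0]}]}}

```text
t: 29.62
position: [0.4096, 0.2974, 0.1066]
tool_rot: [-0.0, -0.114, 0.993, -0.0]
contact_force: [0.8, -0.9, -3.1]
grip_width: 0.0345
grasp_force: 26.4
```

{"op": "send_rows", "data": {"rows": [{"dp": [0, 0, -0.02], "angular": [0, 0, 0]}, {"dp": [0, 0, -0.04], "angular": [0, 0, 0]}, {"dp": [0, 0, -0.06], "angular": [0, 0, 0]}, {"dp": [0, 0, -0.08], "angular": [0, 0, 0]}, {"dp": [0, 0, -0.1], "angular": [0, 0, 0]}, {"dp": [0, 0, -0.08], "angular": [0, 0, 0]}, {"dp": [0, 0, -0.04], "angular": [0, 0, 0]}, {"dp": [0, 0, 0], "angular": [0, 0, 0]}]}}

```text
t: 30.28
position: [0.4117, 0.2982, 0.2155]
tool_rot: [0.003, -0.113, 0.994, 0.002]
contact_force: [0.8, -0.2, -2.6]
grip_width: 0.0347
grasp_force: 26.4
```

```bash
python3 - <<'E'
from h import *
from rig import env
go(env,.3930,-.3594,.205,99.4)
w=env.camera("wrist");p=env.get_obs()["position"];plinth(w,[p[0],p[1],p[2]-.06])
E
```

```text
t 30.28 pos [0.4117 0.2982 0.2155] ydeg 103.0 ang [0.0004 0.0009 0.01  ] dp [ 0.503 -2.583  0.042]
green [ 307  201   40  136 3131] [323.2 267. ] [0.4565 0.3101 0.035 ]
expected px [320.4 259.8]
```

{"op": "send_rows", "data": {"rows": [{"dp": [0, 0, 0], "angular": [0, 0, 0.01]}, {"dp": [0.024, -0.06, 0], "angular": [0, 0, 0]}, {"dp": [0.024, -0.1, 0], "angular": [0, 0, 0]}, {"dp": [0.024, -0.13, 0], "angular": [0, 0, 0]}, {"dp": [0.024, -0.13, 0], "angular": [0, 0, 0]}, {"dp": [0.024, -0.13, 0], "angular": [0, 0, 0]}, {"dp": [0.024, -0.13, 0], "angular": [0, 0, 0]}, {"dp": [0.024, -0.13, 0], "angular": [0, 0, 0]}]}}

```text
t: 31.0
position: [0.4003, 0.0888, 0.2104]
tool_rot: [-0.002, -0.082, 0.997, -0.0]
contact_force: [0.6, -0.1, -2.1]
grip_width: 0.0349
grasp_force: 26.5
```

{"op": "send_rows", "data": {"rows": [{"dp": [0.024, -0.13, 0], "angular": [0, 0, 0]}, {"dp": [0.024, -0.13, 0], "angular": [0, 0, 0]}, {"dp": [0.024, -0.13, 0], "angular": [0, 0, 0]}, {"dp": [0.024, -0.13, 0], "angular": [0, 0, 0]}, {"dp": [0.024, -0.13, 0], "angular": [0, 0, 0]}, {"dp": [0.024, -0.13, 0], "angular": [0, 0, 0]}, {"dp": [0.024, -0.13, 0], "angular": [0, 0, 0]}, {"dp": [0.024, -0.13, 0], "angular": [0, 0, 0]}]}}

```text
t: 31.67
position: [0.3956, -0.175, 0.2104]
tool_rot: [-0.001, -0.082, 0.997, 0.001]
contact_force: [0.4, 0.9, -2.9]
grip_width: 0.0347
grasp_force: 26.5
```

{"op": "send_rows", "data": {"rows": [{"dp": [0.024, -0.13, 0], "angular": [0, 0, 0]}, {"dp": [0.024, -0.13, 0], "angular": [0, 0, 0]}, {"dp": [0.024, -0.13, 0], "angular": [0, 0, 0]}, {"dp": [0.024, -0.13, 0], "angular": [0, 0, 0]}, {"dp": [0, -0.1, 0], "angular": [0, 0, 0]}, {"dp": [0, -0.06, 0], "angular": [0, 0, 0]}, {"dp": [0, 0, 0], "angular": [0, 0, 0]}, {"dp": [0, 0, 0], "angular": [0, 0, 0]}]}}

```text
t: 32.33
position: [0.4001, -0.3453, 0.2099]
tool_rot: [-0.001, -0.081, 0.997, 0.002]
contact_force: [-0.1, 1.0, -3.1]
grip_width: 0.035
grasp_force: 26.6
```

{"op": "send_rows", "data": {"rows": [{"dp": [0, 0, 0], "angular": [0, 0, 0]}, {"dp": [0, 0, 0], "angular": [0, 0, 0]}, {"dp": [0, 0, 0], "angular": [0, 0, 0]}, {"dp": [0, 0, 0], "angular": [0, 0, 0]}, {"dp": [0, 0, 0], "angular": [0, 0, 0]}, {"dp": [0, 0, 0], "angular": [0, 0, 0]}, {"dp": [0, 0, 0], "angular": [0, 0, 0]}, {"dp": [0, 0, 0], "angular": [0, 0, 0]}]}}

```text
t: 33.0
position: [0.4013, -0.3454, 0.2122]
tool_rot: [0.0, -0.082, 0.997, -0.0]
contact_force: [0.4, -0.1, -2.3]
grip_width: 0.0349
grasp_force: 26.6
```

```bash
python3 - <<'E'
from h import *
from rig import env
go(env,.3930,-.3594,.099,99.4)
w=env.camera("wrist");p=env.get_obs()["position"];plinth(w,[p[0],p[1],p[2]-.06])
t=env.camera("top");plinth(t,[.488,-.343,.035])
E
```

```text
t 33.0 pos [ 0.4013 -0.3454  0.2122] ydeg 99.4 ang [-0.      0.      0.0001] dp [ 0.042 -0.05   0.453]
green [ 301  201   46  152 3573] [321.4 273.6] [ 0.4503 -0.3375  0.035 ]
expected px [321.4 263.5]
green [293  31  50  42 539] [316.6  56.2] [0.9137 0.0098 0.035 ]
green [300  69  19  18 121] [307.1  80.3] [0.85   0.0347 0.035 ]
expected px [465.3 220.4]
```

```bash
python3 - <<'E'
from h import *
from rig import env
s=env.camera("side");np.savez("s11.npz",**s)
hsv=cv2.cvtColor(s["pixels"],cv2.COLOR_BGR2HSV)
g=((hsv[...,0]>35)&(hsv[...,0]<90)&(hsv[...,1]>90)).astype(np.uint8)
n,l,st,ce=cv2.connectedComponentsWithStats(g)
for i in range(1,n):
    if st[i,4]>40: print(st[i],ce[i].round(1),cast(s,[ce[i]],.033)[0].round(4))
print(proj(s,[[.4818,-.3447,.033],[.4013,-.345,.15],[.3930,-.3594,.033]]).round(0))
E
```

```text
[   2    0   31   69 1296] [15.2 40.6] [-0.5475  2.3745  0.033 ]
[ 440  193   41   44 1029] [460.1 216.9] [0.909  0.0415 0.033 ]
[359 301   6  21  61] [360.7 309.9] [ 0.4784 -0.2345  0.033 ]
[334 311  14  17 122] [341.8 319.4] [ 0.4254 -0.2503  0.033 ]
[367 333  29  23 308] [382.  345.8] [ 0.4796 -0.3503  0.033 ]
[[382. 344.]
 [350. 312.]
 [346. 358.]]
```

B is still in place (side px 382,346 against the expected 382,344). Lowering A.

{"op": "send_rows", "data": {"rows": [{"dp": [0.04, -0.05, 0], "angular": [0, 0, 0]}, {"dp": [0, 0, 0.06], "angular": [0, 0, 0]}, {"dp": [0, 0, 0.1], "angular": [0, 0, 0]}, {"dp": [0, 0, 0.1], "angular": [0, 0, 0]}, {"dp": [0, 0, 0.08], "angular": [0, 0, 0]}, {"dp": [0, 0, 0.05], "angular": [0, 0, 0]}, {"dp": [0, 0, 0.03], "angular": [0, 0, 0]}, {"dp": [0, 0, 0], "angular": [0, 0, 0]}]}}

```text
t: 33.82
position: [0.3924, -0.3586, 0.1052]
tool_rot: [-0.001, -0.082, 0.997, 0.001]
contact_force: [0.5, -0.1, -3.0]
grip_width: 0.0344
grasp_force: 26.7
```

{"op": "send_rows", "data": {"rows": [{"dp": [0, 0, 0], "angular": [0, 0, 0]}, {"dp": [0, 0, 0], "angular": [0, 0, 0]}, {"dp": [0, 0, 0], "angular": [0, 0, 0]}, {"dp": [0, 0, 0.01], "angular": [0, 0, 0]}, {"dp": [0, 0, 0.01], "angular": [0, 0, 0]}, {"dp": [0, 0, 0], "angular": [0, 0, 0]}, {"dp": [0, 0, 0], "angular": [0, 0, 0]}, {"dp": [0, 0, 0], "angular": [0, 0, 0]}]}}

```text
t: 34.48
position: [0.3934, -0.3594, 0.1021]
tool_rot: [-0.0, -0.082, 0.997, 0.0]
contact_force: [-0.7, 0.6, -2.5]
grip_width: 0.0346
grasp_force: 26.7
```

```bash
python3 - <<'E'
from h import *
from rig import env
go(env,.3930,-.3594,.0985,99.4)
E
```

```text
t 34.48 pos [ 0.3934 -0.3594  0.1021] ydeg 99.4 ang [ 0.     -0.      0.0001] dp [0.002 0.    0.014]
```

{"op": "send_rows", "data": {"rows": [{"dp": [0, 0, 0.008], "angular": [0, 0, 0]}, {"dp": [0, 0, 0.006], "angular": [0, 0, 0]}, {"dp": [0, 0, 0.003], "angular": [0, 0, 0]}, {"dp": [0, 0, 0], "angular": [0, 0, 0]}, {"dp": [0, 0, 0], "angular": [0, 0, 0]}, {"dp": [0, 0, 0], "angular": [0, 0, 0]}, {"dp": [0, 0, 0], "angular": [0, 0, 0]}, {"dp": [0, 0, 0], "angular": [0, 0, 0]}]}}

```text
t: 35.15
position: [0.3933, -0.3594, 0.098]
tool_rot: [-0.0, -0.082, 0.997, -0.0]
contact_force: [-0.9, 0.8, 1.3]
grip_width: 0.0347
grasp_force: 27.0
```

{"op": "send_rows", "data": {"rows": [{"dp": [0, 0, 0], "angular": [0, 0, 0]}, {"dp": [0, 0, 0], "angular": [0, 0, 0]}, {"dp": [0, 0, 0], "angular": [0, 0, 0]}, {"dp": [0, 0, 0], "angular": [0, 0, 0]}, {"dp": [0, 0, 0], "angular": [0, 0, 0]}, {"dp": [0, 0, 0], "angular": [0, 0, 0]}, {"dp": [0, 0, 0], "angular": [0, 0, 0]}, {"dp": [0, 0, 0], "angular": [0, 0, 0]}], "jaw": 0.45, "force": 25}}

```text
t: 35.82
position: [0.3934, -0.3594, 0.0978]
tool_rot: [-0.0, -0.082, 0.997, -0.0]
contact_force: [-0.3, 1.1, -2.0]
grip_width: 0.0469
grasp_force: 7.6
```

{"op": "send_rows", "data": {"rows": [{"dp": [0, 0, 0], "angular": [0, 0, 0]}, {"dp": [0, 0, -0.03], "angular": [0, 0, 0]}, {"dp": [0, 0, -0.06], "angular": [0, 0, 0]}, {"dp": [0, 0, -0.08], "angular": [0, 0, 0]}, {"dp": [0, 0, -0.1], "angular": [0, 0, 0]}, {"dp": [0, 0, -0.12], "angular": [0, 0, 0]}, {"dp": [0, 0, -0.14], "angular": [0, 0, 0]}, {"dp": [0, 0, -0.04], "angular": [0, 0, 0]}]}}

```text
t: 36.48
position: [0.3952, -0.3611, 0.2466]
tool_rot: [0.003, -0.082, 0.997, -0.004]
contact_force: [-0.2, -0.7, -0.7]
grip_width: 0.0466
grasp_force: 7.6
```

```bash
python3 - <<'E'
from h import *
from rig import env
go(env,.4666,.0462,.24,100.4)
w=env.camera("wrist");np.savez("w12.npz",**w);plinth(w,[.393,-.359,.035])
t=env.camera("top");plinth(t,[.488,-.343,.035]); s=env.camera("side")
g=lambda i:cv2.resize(i,(400,300),interpolation=cv2.INTER_CUBIC)
cv2.imwrite("pics/c12.png",np.vstack([np.hstack([g(w["pixels"]),g(t["pixels"][180:300,400:560])]),np.hstack([g(s["pixels"][290:410,290:450]),g(t["pixels"][180:300,120:280])])]))
E
```

```text
t 36.48 pos [ 0.3952 -0.3611  0.2466] ydeg 99.4 ang [-0.0012  0.0009 -0.0027] dp [-0.575  1.551  0.026]
green [ 315  166   27   79 1100] [327.1 205.3] [ 0.3962 -0.3579  0.035 ]
green [ 315  262   25   78 1061] [325.7 298.8] [ 0.4824 -0.3447  0.035 ]
expected px [326.5 201.4]
green [293  31  50  42 531] [316.5  56.1] [0.914 0.01  0.035]
green [300  70  19  17 122] [307.1  80.3] [0.8499 0.0347 0.035 ]
expected px [465.3 220.4]
```

View pics/c12.png

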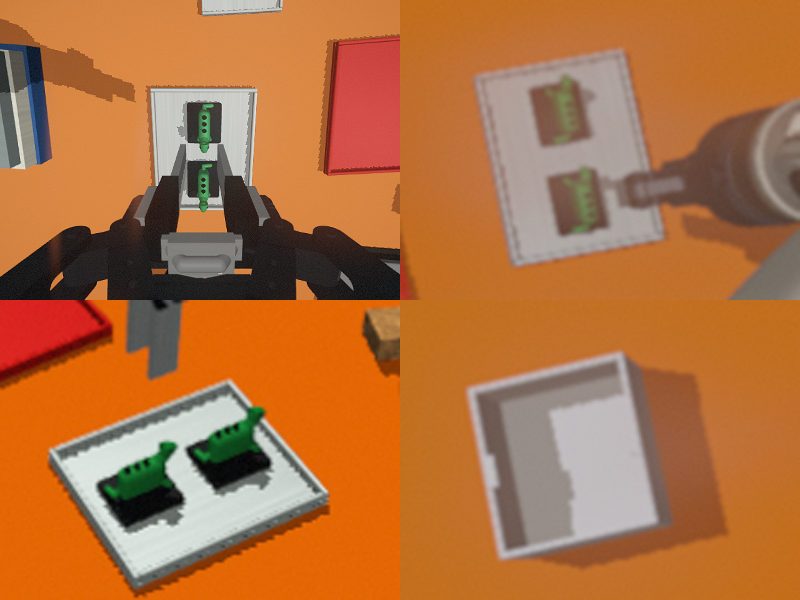

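Both hatchlings stand upright and lengthwise on the tray, and the case is empty. Now the tongs go back to the holder.

{"op": "send_rows", "data": {"rows": [{"dp": [0, 0, 0], "angular": [0, 0, -0.0027]}, {"dp": [-0.02, 0.06, 0], "angular": [0, 0, 0]}, {"dp": [-0.04, 0.12, 0], "angular": [0, 0, 0]}, {"dp": [-0.04, 0.12, 0], "angular": [0, 0, 0]}, {"dp": [-0.045, 0.12, 0], "angular": [0, 0, 0]}, {"dp": [-0.045, 0.12, 0], "angular": [0, 0, 0]}, {"dp": [-0.045, 0.12, 0], "angular": [0, 0, 0]}, {"dp": [-0.045, 0.12, 0], "angular": [0, 0, 0]}]}}

```text
t: 37.3
position: [0.4256, -0.1524, 0.2382]
tool_rot: [-0.002, -0.091, 0.996, 0.001]
contact_force: [0.5, 0.3, -1.6]
grip_width: 0.0474
grasp_force: 7.6
```

{"op": "send_rows", "data": {"rows": [{"dp": [-0.045, 0.12, 0], "angular": [0, 0, 0]}, {"dp": [-0.045, 0.12, 0], "angular": [0, 0, 0]}, {"dp": [-0.045, 0.12, 0], "angular": [0, 0, 0]}, {"dp": [-0.045, 0.12, 0], "angular": [0, 0, 0]}, {"dp": [-0.045, 0.12, 0], "angular": [0, 0, 0]}, {"dp": [-0.045, 0.12, 0], "angular": [0, 0, 0]}, {"dp": [-0.03, 0.05, 0], "angular": [0, 0, 0]}, {"dp": [0, 0, 0], "angular": [0, 0, 0]}]}}

```text
t: 37.97
position: [0.4651, 0.0513, 0.2382]
tool_rot: [-0.002, -0.093, 0.996, 0.001]
contact_force: [-0.1, -0.8, -1.8]
grip_width: 0.0472
grasp_force: 7.6
```

{"op": "send_rows", "data": {"rows": [{"dp": [0, 0, 0], "angular": [0, 0, 0]}, {"dp": [0, 0, 0], "angular": [0, 0, 0]}, {"dp": [0, 0, 0], "angular": [0, 0, 0]}, {"dp": [0, 0, 0], "angular": [0, 0, 0]}, {"dp": [0, 0, 0], "angular": [0, 0, 0]}, {"dp": [0, 0, 0], "angular": [0, 0, 0]}, {"dp": [0, 0, 0], "angular": [0, 0, 0]}, {"dp": [0, 0, 0], "angular": [0, 0, 0]}]}}

```text
t: 38.63
position: [0.4661, 0.0476, 0.2404]
tool_rot: [0.0, -0.09, 0.996, -0.0]
contact_force: [0.1, -0.2, -1.7]
grip_width: 0.0472
grasp_force: 7.6
```

```bash
python3 - <<'E'
from h import *
from rig import env
go(env,.4666,.0462,.086,100.4)
E
```

```text
t 38.63 pos [0.4661 0.0476 0.2404] ydeg 100.4 ang [-0.      0.     -0.0001] dp [-0.001 -0.006  0.618]
```

{"op": "send_rows", "data": {"rows": [{"dp": [0, -0.006, 0], "angular": [0, 0, 0]}, {"dp": [0, 0, 0.1], "angular": [0, 0, 0]}, {"dp": [0, 0, 0.1], "angular": [0, 0, 0]}, {"dp": [0, 0, 0.06], "angular": [0, 0, 0]}, {"dp": [0, 0, 0.06], "angular": [0, 0, 0]}, {"dp": [0, 0, 0.06], "angular": [0, 0, 0]}, {"dp": [0, 0, 0], "angular": [0, 0, 0]}, {"dp": [0, 0, 0], "angular": [0, 0, 0]}]}}

```text
t: 39.3
position: [0.4657, 0.0463, 0.1449]
tool_rot: [-0.001, -0.091, 0.996, -0.0]
contact_force: [-0.5, -0.4, -2.0]
grip_width: 0.047
grasp_force: 7.6
```

{"op": "send_rows", "data": {"rows": [{"dp": [0, 0, 0.06], "angular": [0, 0, 0]}, {"dp": [0, 0, 0.06], "angular": [0, 0, 0]}, {"dp": [0, 0, 0.05], "angular": [0, 0, 0]}, {"dp": [0, 0, 0.03], "angular": [0, 0, 0]}, {"dp": [0, 0, 0.02], "angular": [0, 0, 0]}, {"dp": [0, 0, 0], "angular": [0, 0, 0]}, {"dp": [0, 0, 0], "angular": [0, 0, 0]}, {"dp": [0, 0, 0], "angular": [0, 0, 0]}]}}

```text
t: 39.97
position: [0.4672, 0.0465, 0.0912]
tool_rot: [0.001, -0.091, 0.996, -0.0]
contact_force: [0.6, 0.3, -1.3]
grip_width: 0.0467
grasp_force: 7.6
```

```bash
python3 - <<'E'
from h import *
from rig import env
go(env,.4666,.0462,.086,100.4);print(env.get_obs()["contact_force"])
E
```

```text
t 39.97 pos [0.4672 0.0465 0.0912] ydeg 100.4 ang [-0.      0.0003  0.    ] dp [ 0.002 -0.001  0.021]
[ 0.6337391   0.29326845 -1.28774416]
```

Lower the last 5 mm, release, rise and go over the lid.

{"op": "send_rows", "data": {"rows": [{"dp": [0, 0, 0.01], "angular": [0, 0, 0]}, {"dp": [0, 0, 0.006], "angular": [0, 0, 0]}, {"dp": [0, 0, 0.004], "angular": [0, 0, 0]}, {"dp": [0, 0, 0], "angular": [0, 0, 0]}, {"dp": [0, 0, 0], "angular": [0, 0, 0]}, {"dp": [0, 0, 0], "angular": [0, 0, 0]}, {"dp": [0, 0, 0], "angular": [0, 0, 0]}, {"dp": [0, 0, 0], "angular": [0, 0, 0]}]}}

```text
t: 40.63
position: [0.4669, 0.0465, 0.0858]
tool_rot: [0.001, -0.091, 0.996, 0.0]
contact_force: [0.3, -0.3, 4.4]
grip_width: 0.047
grasp_force: 7.9
```

{"op": "send_rows", "data": {"rows": [{"dp": [0, 0, 0], "angular": [0, 0, 0]}, {"dp": [0, 0, 0], "angular": [0, 0, 0]}, {"dp": [0, 0, 0], "angular": [0, 0, 0]}, {"dp": [0, 0, 0], "angular": [0, 0, 0]}, {"dp": [0, 0, 0], "angular": [0, 0, 0]}, {"dp": [0, 0, 0], "angular": [0, 0, 0]}, {"dp": [0, 0, 0], "angular": [0, 0, 0]}, {"dp": [0, 0, 0], "angular": [0, 0, 0]}], "jaw": 0}}

```text
t: 41.3
position: [0.4663, 0.0464, 0.0853]
tool_rot: [-0.0, -0.091, 0.996, -0.0]
contact_force: [1.0, -0.7, 0.1]
grip_width: 0.0854
grasp_force: 0.0
```

{"op": "send_rows", "data": {"rows": [{"dp": [0, 0, -0.04], "angular": [0, 0, 0]}, {"dp": [0, 0, -0.08], "angular": [0, 0, 0]}, {"dp": [0, 0, -0.12], "angular": [0, 0, 0]}, {"dp": [0, 0, -0.12], "angular": [0, 0, 0]}, {"dp": [0, 0, -0.12], "angular": [0, 0, 0]}, {"dp": [0, 0, -0.12], "angular": [0, 0, 0]}, {"dp": [0, 0, -0.1], "angular": [0, 0, 0]}, {"dp": [0, 0, 0], "angular": [0, 0, 0]}]}}

```text
t: 41.97
position: [0.4692, 0.0467, 0.266]
tool_rot: [0.005, -0.091, 0.996, 0.0]
contact_force: [1.3, 0.5, 0.9]
grip_width: 0.0855
grasp_force: 0.0
```

```bash
python3 - <<'E'
from h import *
from rig import env
go(env,.6492,-.0204,.2,95.4)
w=env.camera("wrist");np.savez("w13.npz",**w)
s=env.camera("side");np.savez("s13.npz",**s)
a,b=load("w3.npz"),w
# tongs check: dark handle pixels near projected handle tops, then and now
for c in (a,b):
    h=cv2.cvtColor(c["pixels"],cv2.COLOR_BGR2GRAY)
    u=proj(c,[[.466,.0455,.132]])[0]; x,y=u.astype(int); m=np.zeros_like(h); m[y-60:y+60,x-60:x+60]=(h[y-60:y+60,x-60:x+60]<50)
    n,l,st,ce=cv2.connectedComponentsWithStats(m)
    print(u.round(1),[(st[i].tolist(),cast(c,[ce[i]],.13)[0].round(4).tolist()) for i in range(1,n) if st[i,4]>150])
E
```

```text
t 41.97 pos [0.4692 0.0467 0.266 ] ydeg 100.4 ang [-0.0001  0.0017  0.0139] dp [-0.692 -0.335  0.264]
[318.  233.7] [([277, 201, 19, 48, 589], [0.4621, 0.0226, 0.13]), ([340, 201, 18, 24, 225], [0.4469, 0.0611, 0.13]), ([257, 282, 38, 11, 283], [0.511, 0.0218, 0.13])]
[321.  220.7] [([283, 190, 19, 47, 501], [0.4618, 0.0244, 0.13]), ([345, 190, 17, 23, 220], [0.4478, 0.0626, 0.13]), ([260, 273, 37, 7, 190], [0.5124, 0.0211, 0.13])]
```

The tongs stand in the holder just as before. Now the lid.

{"op": "send_rows", "data": {"rows": [{"dp": [0, 0, 0], "angular": [0, 0, 0.0139]}, {"dp": [-0.115, -0.056, 0], "angular": [0, 0, 0]}, {"dp": [-0.115, -0.056, 0], "angular": [0, 0, 0]}, {"dp": [-0.115, -0.056, 0], "angular": [0, 0, 0]}, {"dp": [-0.115, -0.056, 0], "angular": [0, 0, 0]}, {"dp": [-0.115, -0.056, 0], "angular": [0, 0, 0]}, {"dp": [-0.115, -0.056, 0], "angular": [0, 0, 0]}, {"dp": [0, 0, 0.1], "angular": [0, 0, 0]}]}}

```text
t: 42.73
position: [0.6545, -0.0235, 0.2368]
tool_rot: [0.006, -0.046, 0.999, -0.001]
contact_force: [1.2, 0.4, 0.7]
grip_width: 0.0856
grasp_force: 0.0
```

{"op": "send_rows", "data": {"rows": [{"dp": [0, 0, 0], "angular": [0, 0, 0]}, {"dp": [0, 0, 0], "angular": [0, 0, 0]}, {"dp": [0, 0, 0], "angular": [0, 0, 0]}, {"dp": [0, 0, 0], "angular": [0, 0, 0]}, {"dp": [0, 0, 0], "angular": [0, 0, 0]}, {"dp": [0, 0, 0], "angular": [0, 0, 0]}, {"dp": [0, 0, 0], "angular": [0, 0, 0]}, {"dp": [0, 0, 0], "angular": [0, 0, 0]}]}}

```text
t: 43.4
position: [0.6459, -0.0208, 0.2362]
tool_rot: [0.001, -0.047, 0.999, -0.0]
contact_force: [-0.9, 1.1, -0.3]
grip_width: 0.0854
grasp_force: 0.0
```

```bash
python3 - <<'E'
from h import *
from rig import env
go(env,.6492,-.0204,.0355,95.4)
E
```

```text
t 43.4 pos [ 0.6459 -0.0208  0.2362] ydeg 95.4 ang [-0.      0.0002  0.    ] dp [-0.013  0.     0.803]
```

{"op": "send_rows", "data": {"rows": [{"dp": [-0.013, 0, 0.1], "angular": [0, 0, 0]}, {"dp": [0, 0, 0.14], "angular": [0, 0, 0]}, {"dp": [0, 0, 0.14], "angular": [0, 0, 0]}, {"dp": [0, 0, 0.14], "angular": [0, 0, 0]}, {"dp": [0, 0, 0.12], "angular": [0, 0, 0]}, {"dp": [0, 0, 0.09], "angular": [0, 0, 0]}, {"dp": [0, 0, 0.05], "angular": [0, 0, 0]}, {"dp": [0, 0, 0.01], "angular": [0, 0, 0]}]}}

```text
t: 44.07
position: [0.6465, -0.0206, 0.0341]
tool_rot: [-0.003, -0.047, 0.999, 0.0]
contact_force: [-1.1, 0.3, -0.1]
grip_width: 0.0854
grasp_force: 0.0
```

{"op": "send_rows", "data": {"rows": [{"dp": [0, 0, 0], "angular": [0, 0, 0]}, {"dp": [0, 0, 0], "angular": [0, 0, 0]}, {"dp": [0, 0, 0], "angular": [0, 0, 0]}, {"dp": [0, 0, 0], "angular": [0, 0, 0]}, {"dp": [0, 0, 0], "angular": [0, 0, 0]}, {"dp": [0, 0, 0], "angular": [0, 0, 0]}, {"dp": [0, 0, 0], "angular": [0, 0, 0]}, {"dp": [0, 0, 0], "angular": [0, 0, 0]}]}}

```text
t: 44.73
position: [0.6493, -0.0207, 0.0381]
tool_rot: [0.0, -0.047, 0.999, -0.0]
contact_force: [-0.0, -1.0, -0.2]
grip_width: 0.0853
grasp_force: 0.0
```

```bash
python3 - <<'E'
from h import *
from rig import env
go(env,.6492,-.0204,.0355,95.4)
E
```

```text
t 44.73 pos [ 0.6493 -0.0207  0.0381] ydeg 95.4 ang [-0.      0.0001 -0.    ] dp [0.    0.001 0.01 ]
```

{"op": "send_rows", "data": {"rows": [{"dp": [0, 0, 0.008], "angular": [0, 0, 0]}, {"dp": [0, 0, 0], "angular": [0, 0, 0]}, {"dp": [0, 0, 0], "angular": [0, 0, 0]}, {"dp": [0, 0, 0], "angular": [0, 0, 0]}, {"dp": [0, 0, 0], "angular": [0, 0, 0]}, {"dp": [0, 0, 0], "angular": [0, 0, 0]}, {"dp": [0, 0, 0], "angular": [0, 0, 0]}, {"dp": [0, 0, 0], "angular": [0, 0, 0]}], "jaw": 1, "force": 40}}

```text
t: 45.4
position: [0.6497, -0.0204, 0.0379]
tool_rot: [0.001, -0.047, 0.999, 0.0]
contact_force: [-3.3, 1.6, 9.3]
grip_width: 0.0339
grasp_force: 43.2
```

{"op": "send_rows", "data": {"rows": [{"dp": [0, 0, 0], "angular": [0, 0, 0]}, {"dp": [0, 0, 0], "angular": [0, 0, 0]}, {"dp": [0, 0, 0], "angular": [0, 0, 0]}, {"dp": [0, 0, 0], "angular": [0, 0, 0]}, {"dp": [0, 0, 0], "angular": [0, 0, 0]}, {"dp": [0, 0, 0], "angular": [0, 0, 0]}, {"dp": [0, 0, 0], "angular": [0, 0, 0]}, {"dp": [0, 0, 0], "angular": [0, 0, 0]}]}}

```text
t: 46.07
position: [0.6497, -0.0204, 0.038]
tool_rot: [0.001, -0.047, 0.999, 0.0]
contact_force: [-2.8, 0.7, 9.7]
grip_width: 0.0339
grasp_force: 43.2
```

{"op": "send_rows", "data": {"rows": [{"dp": [0, 0, -0.03], "angular": [0, 0, 0]}, {"dp": [0, 0, -0.06], "angular": [0, 0, 0]}, {"dp": [0, 0, -0.1], "angular": [0, 0, 0]}, {"dp": [0, 0, -0.12], "angular": [0, 0, 0]}, {"dp": [0, 0, -0.12], "angular": [0, 0, 0]}, {"dp": [0, 0, -0.12], "angular": [0, 0, 0]}, {"dp": [0, 0, -0.12], "angular": [0, 0, 0]}, {"dp": [0, 0, -0.04], "angular": [0, 0, 0]}]}}

```text
t: 46.73
position: [0.651, -0.0208, 0.2183]
tool_rot: [0.004, -0.047, 0.999, -0.0]
contact_force: [0.6, -0.4, -1.9]
grip_width: 0.0337
grasp_force: 40.5
```

```bash
python3 - <<'E'
from h import *
from rig import env
go(env,.4424,.3267,.21,102.4)
E
```

```text
t 46.73 pos [ 0.651  -0.0208  0.2183] ydeg 95.4 ang [-0.0002  0.0011 -0.0195] dp [0.516 1.537 0.033]
```

{"op": "send_rows", "data": {"rows": [{"dp": [0, 0, 0], "angular": [0, 0, -0.01]}, {"dp": [0, 0, 0], "angular": [0, 0, -0.0095]}, {"dp": [0.02, 0.06, 0], "angular": [0, 0, 0]}, {"dp": [0.04, 0.12, 0], "angular": [0, 0, 0]}, {"dp": [0.04, 0.12, 0], "angular": [0, 0, 0]}, {"dp": [0.04, 0.12, 0], "angular": [0, 0, 0]}, {"dp": [0.04, 0.12, 0], "angular": [0, 0, 0]}, {"dp": [0.04, 0.12, 0], "angular": [0, 0, 0]}]}}

```text
t: 47.4
position: [0.5583, 0.1294, 0.2115]
tool_rot: [-0.001, -0.108, 0.994, -0.0]
contact_force: [0.7, 0.9, -3.3]
grip_width: 0.034
grasp_force: 40.5
```

{"op": "send_rows", "data": {"rows": [{"dp": [0.04, 0.12, 0], "angular": [0, 0, 0]}, {"dp": [0.04, 0.12, 0], "angular": [0, 0, 0]}, {"dp": [0.04, 0.12, 0], "angular": [0, 0, 0]}, {"dp": [0.04, 0.12, 0], "angular": [0, 0, 0]}, {"dp": [0.04, 0.12, 0], "angular": [0, 0, 0]}, {"dp": [0.04, 0.12, 0], "angular": [0, 0, 0]}, {"dp": [0.04, 0.12, 0], "angular": [0, 0, 0]}, {"dp": [0.016, 0.037, 0], "angular": [0, 0, 0]}]}}

```text
t: 48.07
position: [0.4377, 0.3299, 0.2117]
tool_rot: [-0.002, -0.11, 0.994, 0.0]
contact_force: [0.4, 0.6, -2.6]
grip_width: 0.0339
grasp_force: 40.6
```

{"op": "send_rows", "data": {"rows": [{"dp": [0, 0, 0], "angular": [0, 0, 0]}, {"dp": [0, 0, 0], "angular": [0, 0, 0]}, {"dp": [0, 0, 0.1], "angular": [0, 0, 0]}, {"dp": [0, 0, 0.1], "angular": [0, 0, 0]}, {"dp": [0, 0, 0.08], "angular": [0, 0, 0]}, {"dp": [0, 0, 0], "angular": [0, 0, 0]}, {"dp": [0, 0, 0], "angular": [0, 0, 0]}, {"dp": [0, 0, 0], "angular": [0, 0, 0]}]}}

```text
t: 48.73
position: [0.4418, 0.3264, 0.1443]
tool_rot: [0.001, -0.107, 0.994, 0.0]
contact_force: [0.8, -0.2, -3.4]
grip_width: 0.0336
grasp_force: 41.0
```

{"op": "send_rows", "data": {"rows": [{"dp": [0, 0, 0], "angular": [0, 0, 0]}, {"dp": [0, 0, 0], "angular": [0, 0, 0]}, {"dp": [0, 0, 0], "angular": [0, 0, 0]}, {"dp": [0, 0, 0], "angular": [0, 0, 0]}, {"dp": [0, 0, 0], "angular": [0, 0, 0]}, {"dp": [0, 0, 0], "angular": [0, 0, 0]}, {"dp": [0, 0, 0], "angular": [0, 0, 0]}, {"dp": [0, 0, 0], "angular": [0, 0, 0]}]}}

```text
t: 49.4
position: [0.4405, 0.3269, 0.1433]
tool_rot: [-0.0, -0.108, 0.994, -0.0]
contact_force: [-0.1, -0.7, -2.3]
grip_width: 0.0339
grasp_force: 41.0
```

```bash
python3 - <<'E'
from h import *
from rig import env
go(env,.4428,.3267,.096,102.4)
E
```

```text
t 49.4 pos [0.4405 0.3269 0.1433] ydeg 102.4 ang [-0.     -0.      0.0001] dp [-0.009 -0.003  0.189]
```

{"op": "send_rows", "data": {"rows": [{"dp": [-0.009, -0.002, 0.04], "angular": [0, 0, 0]}, {"dp": [0, 0, 0.04], "angular": [0, 0, 0]}, {"dp": [0, 0, 0.02], "angular": [0, 0, 0]}, {"dp": [0, 0, 0], "angular": [0, 0, 0]}, {"dp": [0, 0, 0], "angular": [0, 0, 0]}, {"dp": [0, 0, 0], "angular": [0, 0, 0]}, {"dp": [0, 0, 0], "angular": [0, 0, 0]}, {"dp": [0, 0, 0], "angular": [0, 0, 0]}]}}

```text
t: 50.07
position: [0.4432, 0.3271, 0.1187]
tool_rot: [0.0, -0.108, 0.994, 0.0]
contact_force: [0.4, 0.7, -3.5]
grip_width: 0.0338
grasp_force: 41.0
```

{"op": "send_rows", "data": {"rows": [{"dp": [0, 0, 0.012], "angular": [0, 0, 0]}, {"dp": [0, 0, 0.012], "angular": [0, 0, 0]}, {"dp": [0, 0, 0.012], "angular": [0, 0, 0]}, {"dp": [0, 0, 0], "angular": [0, 0, 0]}, {"dp": [0, 0, 0], "angular": [0, 0, 0]}, {"dp": [0, 0, 0], "angular": [0, 0, 0]}, {"dp": [0, 0, 0], "angular": [0, 0, 0]}, {"dp": [0, 0, 0], "angular": [0, 0, 0]}]}}

```text
t: 50.73
position: [0.443, 0.3269, 0.1094]
tool_rot: [0.0, -0.108, 0.994, 0.0]
contact_force: [-0.4, 0.6, -2.4]
grip_width: 0.0335
grasp_force: 41.0
```

```bash
python3 - <<'E'
from h import *
from rig import env
go(env,.4428,.3267,.096,102.4);o=env.get_obs();print(o["contact_force"],o["torque"])
E
```

```text
t 50.73 pos [0.443  0.3269 0.1094] ydeg 102.4 ang [0. 0. 0.] dp [ 0.001 -0.001  0.054]
[-0.38684163  0.64476845 -2.40587389] [0.04378315 0.05598265 0.09431496]
```

{"op": "send_rows", "data": {"rows": [{"dp": [0, 0, 0.012], "angular": [0, 0, 0]}, {"dp": [0, 0, 0.012], "angular": [0, 0, 0]}, {"dp": [0, 0, 0], "angular": [0, 0, 0]}, {"dp": [0, 0, 0], "angular": [0, 0, 0]}, {"dp": [0, 0, 0], "angular": [0, 0, 0]}, {"dp": [0, 0, 0], "angular": [0, 0, 0]}, {"dp": [0, 0, 0], "angular": [0, 0, 0]}, {"dp": [0, 0, 0], "angular": [0, 0, 0]}]}}

```text
t: 51.4
position: [0.443, 0.3269, 0.1034]
tool_rot: [0.0, -0.108, 0.994, 0.0]
contact_force: [0.7, 0.5, -3.5]
grip_width: 0.0338
grasp_force: 41.0
```

```bash
python3 - <<'E'
from h import *
from rig import env
go(env,.4428,.3267,.096,102.4);o=env.get_obs();print(o["contact_force"],o["torque"])
E
```

```text
t 51.4 pos [0.443  0.3269 0.1034] ydeg 102.4 ang [0. 0. 0.] dp [ 0.001 -0.001  0.03 ]
[ 0.74464161  0.50716856 -3.51059543] [-0.07354448 -0.0181451   0.02727272]
```

Ribs are 7 mm in without contact. Continue to seat.

{"op": "send_rows", "data": {"rows": [{"dp": [0, 0, 0.012], "angular": [0, 0, 0]}, {"dp": [0, 0, 0.012], "angular": [0, 0, 0]}, {"dp": [0, 0, 0.006], "angular": [0, 0, 0]}, {"dp": [0, 0, 0.004], "angular": [0, 0, 0]}, {"dp": [0, 0, 0.004], "angular": [0, 0, 0]}, {"dp": [0, 0, 0], "angular": [0, 0, 0]}, {"dp": [0, 0, 0], "angular": [0, 0, 0]}, {"dp": [0, 0, 0], "angular": [0, 0, 0]}]}}

```text
t: 52.07
position: [0.4429, 0.3268, 0.096]
tool_rot: [0.001, -0.108, 0.994, 0.0]
contact_force: [-4.7, -2.5, 10.5]
grip_width: 0.0336
grasp_force: 44.4
```

```bash
python3 - <<'E'
from h import *
from rig import env
go(env,.4428,.3267,.096,102.4);o=env.get_obs();print(o["contact_force"],o["torque"])
E
```

```text
t 52.07 pos [0.4429 0.3268 0.096 ] ydeg 102.4 ang [0.0001 0.0002 0.    ] dp [ 0. -0. -0.]
[-4.65839127 -2.54901105 10.47319639] [-0.63321475  0.87093046  0.05065188]
```

Seated at exactly the expected height with 10 N of press. Release, retreat and check.

{"op": "send_rows", "data": {"rows": [{"dp": [0, 0, 0], "angular": [0, 0, 0]}, {"dp": [0, 0, 0], "angular": [0, 0, 0]}, {"dp": [0, 0, 0], "angular": [0, 0, 0]}, {"dp": [0, 0, 0], "angular": [0, 0, 0]}, {"dp": [0, 0, 0], "angular": [0, 0, 0]}, {"dp": [0, 0, 0], "angular": [0, 0, 0]}, {"dp": [0, 0, 0], "angular": [0, 0, 0]}, {"dp": [0, 0, 0], "angular": [0, 0, 0]}], "jaw": 0}}

```text
t: 52.73
position: [0.443, 0.3269, 0.0938]
tool_rot: [0.0, -0.108, 0.994, 0.0]
contact_force: [0.1, 0.3, -0.6]
grip_width: 0.0854
grasp_force: 0.0
```

{"op": "send_rows", "data": {"rows": [{"dp": [0, 0, -0.04], "angular": [0, 0, 0]}, {"dp": [0, 0, -0.08], "angular": [0, 0, 0]}, {"dp": [0, 0, -0.12], "angular": [0, 0, 0]}, {"dp": [0, 0, -0.12], "angular": [0, 0, 0]}, {"dp": [0, 0, -0.12], "angular": [0, 0, 0]}, {"dp": [0, 0, -0.12], "angular": [0, 0, 0]}, {"dp": [0, 0, -0.03], "angular": [0, 0, 0]}, {"dp": [0, 0, 0], "angular": [0, 0, 0]}]}}

```text
t: 53.4
position: [0.4444, 0.328, 0.2555]
tool_rot: [0.003, -0.108, 0.994, 0.002]
contact_force: [-0.5, -0.3, -0.6]
grip_width: 0.0854
grasp_force: 0.0
```

{"op": "send_rows", "data": {"rows": [{"dp": [0, 0, 0], "angular": [0, 0, 0]}, {"dp": [0, 0, 0], "angular": [0, 0, 0]}, {"dp": [0, 0, 0], "angular": [0, 0, 0]}, {"dp": [0, 0, 0], "angular": [0, 0, 0]}, {"dp": [0, 0, 0], "angular": [0, 0, 0]}, {"dp": [0, 0, 0], "angular": [0, 0, 0]}, {"dp": [0, 0, 0], "angular": [0, 0, 0]}, {"dp": [0, 0, 0], "angular": [0, 0, 0]}]}}

```text
t: 54.07
position: [0.4429, 0.3268, 0.2511]
tool_rot: [-0.0, -0.108, 0.994, -0.0]
contact_force: [0.2, -0.6, 0.0]
grip_width: 0.0856
grasp_force: 0.0
```

```bash
python3 - <<'E'
from h import *
from rig import env
go(env,.4428,.3267,.25,102.4)
w=env.camera("wrist");t=env.camera("top");s=env.camera("side");np.savez("wf.npz",**w)
g=lambda i:cv2.resize(i,(400,300),interpolation=cv2.INTER_CUBIC)
cv2.imwrite("pics/fin.png",np.vstack([np.hstack([g(w["pixels"]),g(t["pixels"])]),np.hstack([g(s["pixels"][290:410,290:450]),g(s["pixels"][150:270,220:380])])]))
E
```

```text
t 54.07 pos [0.4429 0.3268 0.2511] ydeg 102.4 ang [-0.     -0.0001  0.0001] dp [ 0.    -0.     0.004]
```

View pics/fin.png

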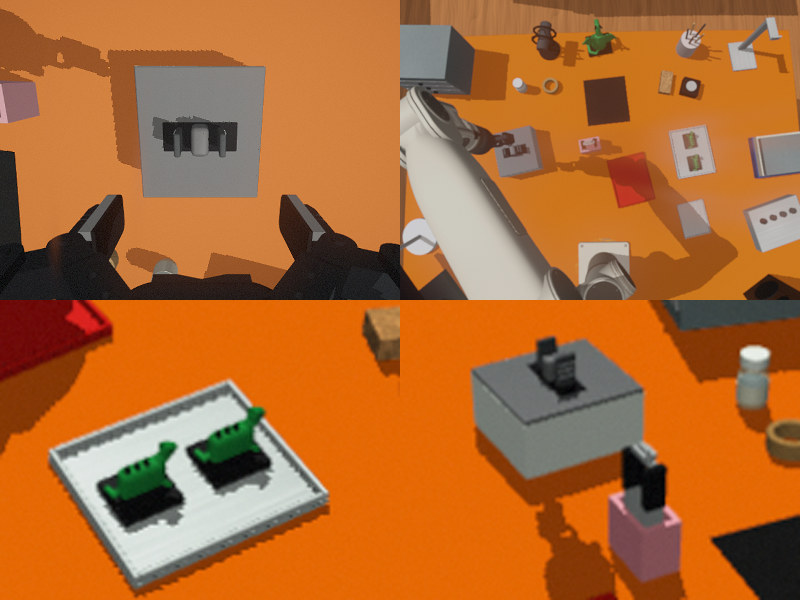

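The final view shows the lid flush on the case, with the buttons sprung out about 70 px apart, as at the start (72 px). The tongs stand in the pink holder, both hatchlings are upright on the tray, and the bystanders look unmoved.

```bash
python3 -c "
from rig import env
print(env.hand_in())"
```

```text
the job is handed in; nothing more can be done
None
```

I handed the job in at about 54 s: the two hatchlings that were in the case stand upright and lengthwise on the larger aluminium tray, the tongs are back in the pink holder, and the lid sits flush on the case with both buttons sprung out.

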